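Lid the loaf tins and start the proving timer

TASK

Take lids out of the wooden rack and lay one in the mouth of every loaf tin on the mat, pressing each fully down until it stops and sits level; lids that are not needed stay in their rack slots. Then stand a weight in the middle of every lid, and last start the timer by pressing its keys one at a time: the bar key, then the small round key, then the large round key. Leave the bowl, the jar and the brush alone.

Things in the scene. Friction and masses are not known exactly. Their poses are not given: they have to be found in the camera images.
- rack: beech lid rack (fixed): block 192 mm (x) by 140 mm (y), 34 mm high, origin in the middle of its underside, z up; four slots along y at x = -72.5, -24, 24 and 72.5 mm, each 12 mm wide, 126 mm long and 28 mm deep (floor 6 mm above the origin); a lid stands in each
- mat: dark silicone mat (fixed) 320 x 420 mm, 4 mm thick, under the tins and the timer; origin in the middle of its underside
- lid_1: flat aluminium lid, a plain plate 8 mm thick (its x), 120 mm long (its y) and 66 mm wide (its z), both faces alike, 0.09 kg, identical to the other lids; origin at its centre. At the start it stands on a long edge in a slot of the rack, its top edge 38 mm above the rack's top
- lid_2: flat aluminium lid, a plain plate 8 mm thick (its x), 120 mm long (its y) and 66 mm wide (its z), both faces alike, 0.09 kg, identical to the other lids; origin at its centre. At the start it stands on a long edge in a slot of the rack, its top edge 38 mm above the rack's top
- lid_3: flat aluminium lid, a plain plate 8 mm thick (its x), 120 mm long (its y) and 66 mm wide (its z), both faces alike, 0.09 kg, identical to the other lids; origin at its centre. At the start it stands on a long edge in a slot of the rack, its top edge 38 mm above the rack's top
- lid_4: flat aluminium lid, a plain plate 8 mm thick (its x), 120 mm long (its y) and 66 mm wide (its z), both faces alike, 0.09 kg, identical to the other lids; origin at its centre. At the start it stands on a long edge in a slot of the rack, its top edge 38 mm above the rack's top
- tin_a: loaf tin with dough, 0.95 kg, loose (2 or 3 are there, all alike), 86 (x) x 140 (y) x 70 mm high, origin mid underside, z up. Mouth 74 x 128 mm inside; long walls cut down to 44 mm height over their middle 50 mm. In it a white seal frame, top at 63 mm, carries the lid; pushed with 8 N it slides down 7 mm and stays. Lid centre: at 67 mm when laid in, 60 mm when pressed home
- tin_b: loaf tin with dough, 0.95 kg, loose (2 or 3 are there, all alike), 86 (x) x 140 (y) x 70 mm high, origin mid underside, z up. Mouth 74 x 128 mm inside; long walls cut down to 44 mm height over their middle 50 mm. In it a white seal frame, top at 63 mm, carries the lid; pushed with 8 N it slides down 7 mm and stays. Lid centre: at 67 mm when laid in, 60 mm when pressed home
- tin_c: loaf tin with dough, 0.95 kg, loose (2 or 3 are there, all alike), 86 (x) x 140 (y) x 70 mm high, origin mid underside, z up. Mouth 74 x 128 mm inside; long walls cut down to 44 mm height over their middle 50 mm. In it a white seal frame, top at 63 mm, carries the lid; pushed with 8 N it slides down 7 mm and stays. Lid centre: at 67 mm when laid in, 60 mm when pressed home
- weight_1: lid weight, an iron disc 60 mm across and 14 mm thick with a knob 20 mm across standing up from its middle to 47 mm height, 0.3 kg, all alike; origin in the middle of its underside, z up. Standing centred on a pressed lid its origin is 64 mm above that of the tin
- weight_2: lid weight, an iron disc 60 mm across and 14 mm thick with a knob 20 mm across standing up from its middle to 47 mm height, 0.3 kg, all alike; origin in the middle of its underside, z up. Standing centred on a pressed lid its origin is 64 mm above that of the tin
- weight_3: lid weight, an iron disc 60 mm across and 14 mm thick with a knob 20 mm across standing up from its middle to 47 mm height, 0.3 kg, all alike; origin in the middle of its underside, z up. Standing centred on a pressed lid its origin is 64 mm above that of the tin
- timer: white proving timer, loose on the mat, 90 mm (x) by 150 mm (y), 32 mm high, 0.8 kg; origin mid underside; dark display along its far (+x) side, three grey keys in a row at x = -15 mm, tops 43 mm above the origin: bar key 18 x 38 mm at y = +48 mm, small round key 20 mm across at y = 0, large round key 40 mm across at y = -48 mm
- key_bar_top (a point): centre of the top face of the timer's bar key
- key_bar (a joint): travel of the bar key: 0 up, 6 mm (0.006) fully down, takes about 5 N; it springs back
- key_small_top (a point): centre of the top face of the timer's small round key
- key_small (a joint): travel of the small round key: 0 up, 6 mm (0.006) fully down, takes about 5 N; it springs back
- key_large_top (a point): centre of the top face of the timer's large round key
- key_large (a joint): travel of the large round key: 0 up, 6 mm (0.006) fully down, takes about 5 N; it springs back
- bowl: steel mixing bowl, 130 mm across, 60 mm high, a bystander; origin in the middle of its underside
- jar: glass jar, 70 mm across, 110 mm high, a bystander; origin in the middle of its underside
- brush: pastry brush lying on the bench, a bystander; origin in the middle of its underside
Mind the look-alikes: they are no part of the job. Leave any yellow look-alike of the weight_2 alone. What is shaped like the timer but purple is not meant.

How it is judged (in metres and radians):
On the way, in this order (a step that is already met when the one before it is completed fails the run):
1. every tin on the mat has a lid in it, level and pressed fully down (((distance between lid_1 and tin_a below 0.063 m and angle between the x axis of lid_1 and the z axis of tin_a, either way round below 0.04 rad) or (distance between lid_2 and tin_a below 0.063 m and angle between the x axis of lid_2 and the z axis of tin_a, either way round below 0.04 rad) or (distance between lid_3 and tin_a below 0.063 m and angle between the x axis of lid_3 and the z axis of tin_a, either way round below 0.04 rad) or (distance between lid_4 and tin_a below 0.063 m and angle between the x axis of lid_4 and the z axis of tin_a, either way round below 0.04 rad)) and angle between each of tin_a, tin_b, tin_c's own z axis and vertical below 0.06 rad and ((distance between lid_1 and tin_b below 0.063 m and angle between the x axis of lid_1 and the z axis of tin_b, either way round below 0.04 rad) or (distance between lid_2 and tin_b below 0.063 m and angle between the x axis of lid_2 and the z axis of tin_b, either way round below 0.04 rad) or (distance between lid_3 and tin_b below 0.063 m and angle between the x axis of lid_3 and the z axis of tin_b, either way round below 0.04 rad) or (distance between lid_4 and tin_b below 0.063 m and angle between the x axis of lid_4 and the z axis of tin_b, either way round below 0.04 rad)) and ((distance between lid_1 and tin_c below 0.063 m and angle between the x axis of lid_1 and the z axis of tin_c, either way round below 0.04 rad) or (distance between lid_2 and tin_c below 0.063 m and angle between the x axis of lid_2 and the z axis of tin_c, either way round below 0.04 rad) or (distance between lid_3 and tin_c below 0.063 m and angle between the x axis of lid_3 and the z axis of tin_c, either way round below 0.04 rad) or (distance between lid_4 and tin_c below 0.063 m and angle between the x axis of lid_4 and the z axis of tin_c, either way round below 0.04 rad))), for 0.3 s.
2. then a weight stands on the middle of every lid (((distance between weight_1 and tin_a below 0.068 m and angle between weight_1's own z axis and vertical below 0.1 rad) or (distance between weight_2 and tin_a below 0.068 m and angle between weight_2's own z axis and vertical below 0.1 rad) or (distance between weight_3 and tin_a below 0.068 m and angle between weight_3's own z axis and vertical below 0.1 rad)) and ((distance between weight_1 and tin_b below 0.068 m and angle between weight_1's own z axis and vertical below 0.1 rad) or (distance between weight_2 and tin_b below 0.068 m and angle between weight_2's own z axis and vertical below 0.1 rad) or (distance between weight_3 and tin_b below 0.068 m and angle between weight_3's own z axis and vertical below 0.1 rad)) and ((distance between weight_1 and tin_c below 0.068 m and angle between weight_1's own z axis and vertical below 0.1 rad) or (distance between weight_2 and tin_c below 0.068 m and angle between weight_2's own z axis and vertical below 0.1 rad) or (distance between weight_3 and tin_c below 0.068 m and angle between weight_3's own z axis and vertical below 0.1 rad))), for 0.3 s.
3. then the bar key of the timer is pressed down (value of joint key_bar above 0.004 m), for 0.02 s.
4. then the small round key of the timer is pressed down (value of joint key_small above 0.004 m), for 0.02 s.
5. then the large round key of the timer is pressed down (value of joint key_large above 0.004 m), for 0.02 s.
At the end, for the whole second after the job is handed in: Every tin present has a lid in its mouth, level within 0.04 rad and pressed home (lid centre less than 63 mm from the origin of the tin); a weight stands upright on its middle (weight's origin less than 68 mm from the tin's); each other lid stands in the rack; lids and weights are at rest (all of step 1 and all of step 2 and ((x of lid_1 in the frame of rack between -0.09 and 0.09 m and y of lid_1 in the frame of rack between -0.012 and 0.012 m and z of lid_1 in the frame of rack between 0.03 and 0.046 m) or distance between lid_1 and tin_a below 0.063 m or distance between lid_1 and tin_b below 0.063 m or distance between lid_1 and tin_c below 0.063 m) and ((x of lid_2 in the frame of rack between -0.09 and 0.09 m and y of lid_2 in the frame of rack between -0.012 and 0.012 m and z of lid_2 in the frame of rack between 0.03 and 0.046 m) or distance between lid_2 and tin_a below 0.063 m or distance between lid_2 and tin_b below 0.063 m or distance between lid_2 and tin_c below 0.063 m) and ((x of lid_3 in the frame of rack between -0.09 and 0.09 m and y of lid_3 in the frame of rack between -0.012 and 0.012 m and z of lid_3 in the frame of rack between 0.03 and 0.046 m) or distance between lid_3 and tin_a below 0.063 m or distance between lid_3 and tin_b below 0.063 m or distance between lid_3 and tin_c below 0.063 m) and ((x of lid_4 in the frame of rack between -0.09 and 0.09 m and y of lid_4 in the frame of rack between -0.012 and 0.012 m and z of lid_4 in the frame of rack between 0.03 and 0.046 m) or distance between lid_4 and tin_a below 0.063 m or distance between lid_4 and tin_b below 0.063 m or distance between lid_4 and tin_c below 0.063 m) and linear speed of each of lid_1, lid_2, lid_3, lid_4, weight_1, weight_2, weight_3 below 0.02 m/s); the robot touches nothing.
It fails at once if two keys are pressed at the same time (value of joint each of key_bar, key_small above 0.003 m or value of joint each of key_bar, key_large above 0.003 m or value of joint each of key_small, key_large above 0.003 m).
It fails at once if the bowl is shoved or knocked over (distance of bowl from where it was at the start of the episode above 0.04 m or angle between bowl's own z axis and vertical above 0.6 rad).
It fails at once if the jar is shoved or knocked over (distance of jar from where it was at the start of the episode above 0.04 m or angle between jar's own z axis and vertical above 0.6 rad).
It fails at once if the brush is shoved or knocked over (distance of brush from where it was at the start of the episode above 0.04 m).
Of tin_a, tin_b, tin_c only 2 to 3 are there at a start; the rules pass over those that are not, and their reading is None.
At some moment in a run one of timer, weight_1, weight_2, weight_3 may be knocked a few centimetres aside while the robot is not near it.
Once in a run the grip may slacken for a moment while it holds something.
It also fails if it takes over 210 s, if anything falls off the work surface, if the arm or the gripper's body presses on something with over 40 N, if the wrist force passes 120 N, or if a joint passes its speed limit or range.

ROBOT

A 6-joint arm with a two-finger parallel gripper is mounted at the origin on the work surface. World frame = base frame: x ahead of the robot, y to its left, z up, the work surface at z = 0. Lengths are in mm, angles in rad, forces in N, time in s.
With the tool pointing down it reaches from about 425 to 950 mm from the base axis. Payload 14.7 kg.
Tool frame: the origin (TCP) lies midway between the tips of the shut fingers; the grasp point (between the pads) lies 19 mm behind it (r.pinch_z is the distance from the TCP to the grasp point, in mm); z points along the fingers, y is the line along which they close (so a half turn about z gives the same grasp; the last joint's range is limited). The gripper opens to 85 mm and grips with 20 to 120 N. Pads are 22 mm wide; open, the fingers measure 114 mm over their backs; the gripper's body (76 mm by 85 mm) begins 54 mm behind the grasp point. The pads swing forward as they close: fully open they stand 13 mm farther back than shut.
Start: joints at [1.151, 0.48, 1.596, -0, 1.065, -0.047], TCP at [236.722, 605.355, 198.697] pointing down, gripper open.
Joint ranges: [-2.75, 2.75], [-0.82, 2.05], [0.23, 2.67], [-1.56, 4.7], [0.09, 2.69], [-2.92, 2.92]. Speed limits (rad/s): [1.89, 1.89, 2.39, 3.01, 3.01, 3.01].

INTERFACE

Orientations are given as a 3x3 rotation matrix whose columns are the frame's x, y, z axes.
In Python, from plant import r, eyes gives the robot as it stands. The module is installed in compiled form; this text tells all that it offers.
- The arm moves only by the tool jog_arm, never from a script. Its argument "commands" is text: rows parted by semicolons, each of 7 numbers parted by spaces: the shift along the tool's x, y, z in cm, then the turn, a rotation vector about the tool's x, y, z in degrees, then the opening, from 0 (shut) to 1 (fully open). A call has 1 to 8 rows; each row is the pose to reach, as a shift and turn from the pose commanded when the call began, along the tool's axes at that moment; what a row does not reach only later rows make up. A row lasts 1/10 s, in which the tool goes at most 50 mm and 8.59 degrees, less where a joint would pass 70% of its speed; a pose out of reach is approached as far as the arm can. A call with a gripper value outside its range is refused whole. The fingers move at their own pace and stop on an object; "force" is the grip in N (left out, the last holds). Time passes only in rows, so rows that repeat a pose let the fingers close. It gives the time, the measured TCP pose, the force, the opening and the grip force at its end, in the units of the state.
- r.sense(): the state, without advancing time (a new reading comes with each control period).
- eyes.snapshot(name): name is "scene" or "side" or "wrist"; returns a dict with "color" (480x640x3 uint8, red, green, blue), "fovy" (degrees; the focal length in pixels is half the picture's height over the tangent of half this angle, whatever the lens; pixels are square), "cx", "cy" (the principal point, pixels), "rvec" (rotation vector, rad) and "tvec" (3), from world to camera coordinates, as OpenCV has them; the wrist camera has in their place "T_tool_cam" (4x4, takes a point from camera to tool coordinates, whose origin is the TCP and whose axes are the flange's). Camera axes: x right, y down, z forward; pixel columns grow to the right and rows downward; lengths in mm; the calibration is good to about 2 mm. A picture is of the moment at which its call begins: read the wrist's pose just before it. There is no depth.
- r.close_job(): hands the job in; it is judged then, once.
The state is a dict: "t": time; "qpos": joint angles; "qd": joint speeds; "effort": joint torques, N m; "eef_pos": TCP position; "tcp_rot": TCP orientation; "contact_force": force on the tool from outside, world axes, zero at the start; "ft_torque": the same for the moment, N m; "opening": opening from 0.0 (shut) to 1.0 (fully open); "grasp_force": force on a finger pad.
Only numpy, scipy, OpenCV 4.12 (cv2) and the standard library are available. Lean on these libraries where they do the work, as an engineer would, in place of code of your own. Each camera call takes 0.05 s, during which the arm holds its last target. There are 200 camera calls.

## Working session

There is one attempt and no reset: what is moved stays moved. The work goes in short steps, Python scripts to look and compute and a tool call to move; the robot and the scene stay as the last step left them, time stands still between calls to the robot, and variables do not carry over. Pictures are saved under pics/ and viewed, at most 14 in all, crops included, and the job is handed in when it is done.

Besides the shell and the picture viewer there is one more tool, called after ">>>" as name(argument=value, ...) on one line, values as JSON. jog_arm: Moves the arm, as the interface text tells. Its arguments: {"type":"object","properties":{"commands":{"type":"string"},"force":{"type":"number"}},"required":["commands"]}

```bash
mkdir -p pics; ls; cat > h.py <<'E'
import numpy as np, cv2
from plant import r, eyes
def snap(name):
    s=r.sense(); d=eyes.snapshot(name); im=cv2.cvtColor(d["color"],cv2.COLOR_RGB2BGR)
    f=240/np.tan(np.radians(d["fovy"])/2)
    if "rvec" in d:
        R,_=cv2.Rodrigues(np.array(d["rvec"],float)); R=R.T; c=-R@np.array(d["tvec"],float).ravel()
    else:
        T=np.array(d["T_tool_cam"]); Rt=np.array(s["tcp_rot"]).reshape(3,3)
        R=Rt@T[:3,:3]; c=Rt@T[:3,3]+np.array(s["eef_pos"])
    return im,dict(f=f,cx=d["cx"],cy=d["cy"],R=R,c=c)
def ray(C,u,v):
    return C["R"]@np.array([(u-C["cx"])/C["f"],(v-C["cy"])/C["f"],1.])
def onz(C,u,v,z):
    d=ray(C,u,v); return C["c"]+d*(z-C["c"][2])/d[2]
def proj(C,p):
    q=C["R"].T@(np.asarray(p,float)-C["c"]); return np.array([C["cx"]+C["f"]*q[0]/q[2],C["cy"]+C["f"]*q[1]/q[2]])
def tri(obs):
    A=np.zeros((3,3));b=np.zeros(3)
    for C,u,v in obs:
        d=ray(C,u,v); d/=np.linalg.norm(d); P=np.eye(3)-np.outer(d,d); A+=P;b+=P@C["c"]
    return np.linalg.solve(A,b)
E
python3 - <<'E'
from h import *
import pickle
for n in ["scene","side","wrist"]:
    im,C=snap(n); cv2.imwrite(f"pics/{n}0.png",im); pickle.dump((im,C),open(n+"0.pkl","wb")); print(n,C["f"],C["c"].round(),C["R"].round(2).tolist())
print(r.sense())
E
```

```text
pics
scene 516.1312293785255 [1191.  486.  979.] [[-0.5, 0.66, -0.56], [0.87, 0.38, -0.33], [-0.0, -0.65, -0.76]]
side 493.6910528178613 [ 369. -764. 1044.] [[0.99, -0.12, 0.11], [-0.16, -0.74, 0.65], [0.01, -0.66, -0.75]]
wrist 357.91146576961387 [171. 631. 374.] [[0.36, 0.89, 0.26], [0.93, -0.35, -0.1], [-0.0, 0.28, -0.96]]
{'t': 0.15, 'qpos': array([ 1.15141677e+00,  4.80650873e-01,  1.59674744e+00,  1.48100602e-05,
        1.06511062e+00, -4.66270326e-02]), 'qd': array([-4.95454681e-04, -2.28592210e-03, -2.36899178e-03,  9.77978622e-05,
        1.54395330e-03,  1.80603108e-04]), 'effort': array([ 8.13603292e-04, -9.51148367e+01, -4.30449450e+01, -1.09658670e-04,
        8.20665155e-03, -1.81627615e-05]), 'eef_pos': array([236.56489009, 605.04309455, 198.23696258]), 'tcp_rot': array([[-9.31325834e-01,  3.64186824e-01, -3.84940987e-04],
       [ 3.64187023e-01,  9.31325464e-01, -8.31609323e-04],
       [ 5.56441849e-05, -9.14689759e-04, -9.99999580e-01]]), 'contact_force': array([ 0.1028249 , -0.38140016,  0.54494429]), 'ft_torque': array([0.03605887, 0.02613346, 0.0041796 ]), 'grasp_force': 0.0, 'opening': 0.9979395061364921}
```

View pics/scene0.png

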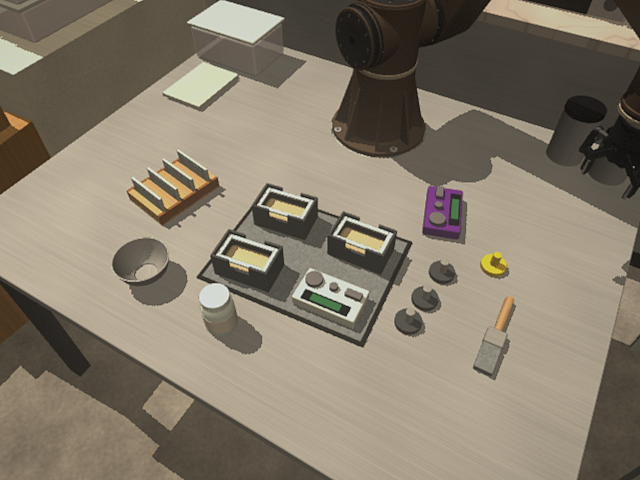

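View pics/side0.png

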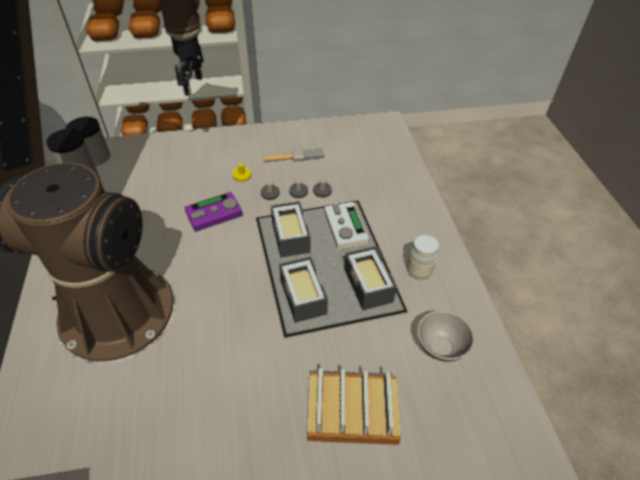

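The scene view shows three tins at about (284,210), (250,258) and (362,240), with the rack at (172,185). The timer is at (332,297), with keys bar (353,294), small (334,286) and large (314,278). The weights are at (442,270), (425,297) and (408,320). The yellow and purple look-alikes are on the right. The side view agrees.

```bash
python3 - <<'E'
from h import *
import pickle
S=pickle.load(open("scene0.pkl","rb"))[1];D=pickle.load(open("side0.pkl","rb"))[1]
pts={'rackc':(172,188,34),'tin1':(284,212,67),'tin2':(249,260,67),'tin3':(362,242,67),'w1':(443,264,47),'w2':(426,291,47),'w3':(409,314,47),'bar':(353,294,47),'small':(334,286,47),'large':(314,278,47),'jar':(214,295,110),'bowl':(140,260,60),'brush':(495,335,10),'mat far':(202,276,4),'mat r':(361,342,4),'mat n':(410,242,4),'matl':(268,186,4)}
for k,(u,v,z) in pts.items(): print(k,onz(S,u,v,z).round())
print('tri tins',[tri([(S,*a),(D,*b)]).round() for a,b in [((284,212),(303,288)),((249,260),(370,277)),((362,242),(290,228))]])
E
```

```text
rackc [ 544. -339.   34.]
tin1 [495. -21.  67.]
tin2 [658.  -9.  67.]
tin3 [485. 186.  67.]
w1 [435. 368.  47.]
w2 [524. 363.  47.]
w3 [596. 355.  47.]
bar [610. 230.  47.]
small [612. 184.  47.]
large [616. 135.  47.]
jar [792.   5. 110.]
bowl [ 777. -226.   60.]
brush [529. 529.  10.]
mat far [ 715. -111.    4.]
mat r [683. 289.   4.]
mat n [377. 268.   4.]
matl [ 387. -145.    4.]
tri tins [array([473., -34.,  41.]), array([645., -24.,  41.]), array([466., 178.,  42.])]
```

View pics/wrist0.png

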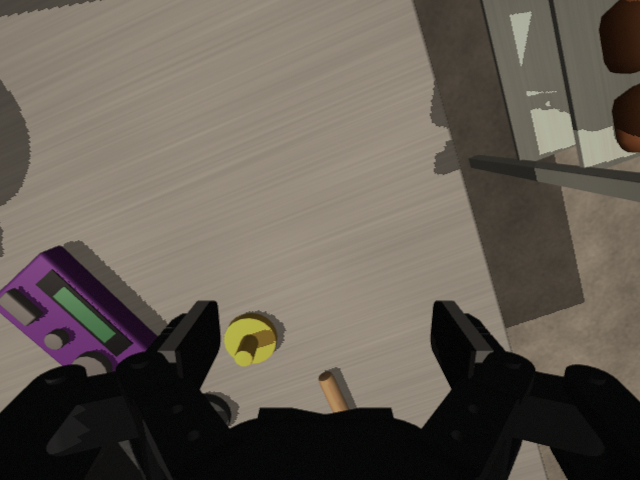

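The wrist view shows the yellow look-alike at (250,340) and the purple box, and the fingers fill the lower part. I'll move over the mat.

>>> jog_arm(commands="-24 -19 -14 0 0 62 1;-24 -19 -14 0 0 62 1;-24 -19 -14 0 0 62 1;-24 -19 -14 0 0 62 1;-24 -19 -14 0 0 62 1;-24 -19 -14 0 0 62 1;-24 -19 -14 0 0 62 1;-24 -19 -14 0 0 62 1")

```text
t: 0.95
eef_pos: [393.5, 338.3, 340.9]
tcp_rot: [[-0.106, 0.994, 0.003], [0.994, 0.106, 0.001], [0.001, 0.003, -1.0]]
contact_force: [0.0, -0.1, 0.5]
opening: 1.001
grasp_force: 0.0
```

>>> jog_arm(commands="-29.2 11.7 0 0 0 0 1;-29.2 11.7 0 0 0 0 1;-29.2 11.7 0 0 0 0 1;-29.2 11.7 0 0 0 0 1;-29.2 11.7 0 0 0 0 1;-29.2 11.7 0 0 0 0 1;-29.2 11.7 0 0 0 0 1;-29.2 11.7 0 0 0 0 1")

```text
t: 1.75
eef_pos: [541.6, 62.6, 338.2]
tcp_rot: [[-0.113, 0.994, -0.001], [0.994, 0.113, -0.0], [-0.0, -0.001, -1.0]]
contact_force: [0.4, 0.4, 0.9]
opening: 1.002
grasp_force: 0.0
```

```bash
python3 - <<'E'
from h import *
import pickle
im,C=snap("wrist"); cv2.imwrite("pics/wA.png",im); pickle.dump((im,C),open("wA.pkl","wb")); print(C["c"],r.sense()["qpos"])
E
```

```text
[534.42368085 132.76513582 513.8930808 ] [ 6.18912158e-02  2.14482418e-01  1.64593088e+00  3.16455614e-04
  1.28208937e+00 -5.21252563e-02]
```

>>> jog_arm(commands="-16 0 0 0 0 0 1;-16 0 0 0 0 0 1;-16 0 0 0 0 0 1;-16 0 0 0 0 0 1;-16 0 0 0 0 0 1")

```text
t: 2.3
eef_pos: [559.3, -94.4, 338.5]
tcp_rot: [[-0.114, 0.993, -0.0], [0.993, 0.114, 0.0], [0.0, -0.0, -1.0]]
contact_force: [0.4, 0.2, -0.6]
opening: 1.002
grasp_force: 0.0
```

```bash
python3 - <<'E'
from h import *
import pickle
im,C=snap("wrist"); cv2.imwrite("pics/wB.png",im); pickle.dump((im,C),open("wB.pkl","wb")); print(C["c"],r.sense()["qpos"])
E
```

```text
[551.91151056 -24.36002377 514.23787949] [-2.19178190e-01  2.49291149e-01  1.59893396e+00  6.35408334e-04
  1.29383386e+00 -3.35016087e-01]
```

>>> jog_arm(commands="-20 0 0 0 0 0 1;-20 0 0 0 0 0 1;-20 0 0 0 0 0 1;-20 0 0 0 0 0 1;-20 0 0 0 0 0 1")

```text
t: 2.85
eef_pos: [583.3, -295.8, 338.0]
tcp_rot: [[-0.114, 0.993, -0.0], [0.993, 0.114, -0.001], [-0.001, -0.0, -1.0]]
contact_force: [0.1, 0.5, -1.1]
opening: 1.005
grasp_force: 0.0
```

```bash
python3 - <<'E'
from h import *
import pickle
im,C=snap("wrist"); cv2.imwrite("pics/wC.png",im); pickle.dump((im,C),open("wC.pkl","wb")); print(C["c"],r.sense()["qpos"])
a=[cv2.imread(f"pics/w{k}.png") for k in "AB"]
cv2.imwrite("pics/AB.png",cv2.resize(np.vstack([x[:360] for x in a]),None,fx=.83,fy=.83,interpolation=cv2.INTER_AREA))
E
```

```text
[ 575.90722306 -225.53968077  513.62124538] [-5.12474264e-01  3.86211417e-01  1.40306349e+00  2.38927623e-04
  1.35314653e+00 -6.27498134e-01]
```

View pics/AB.png

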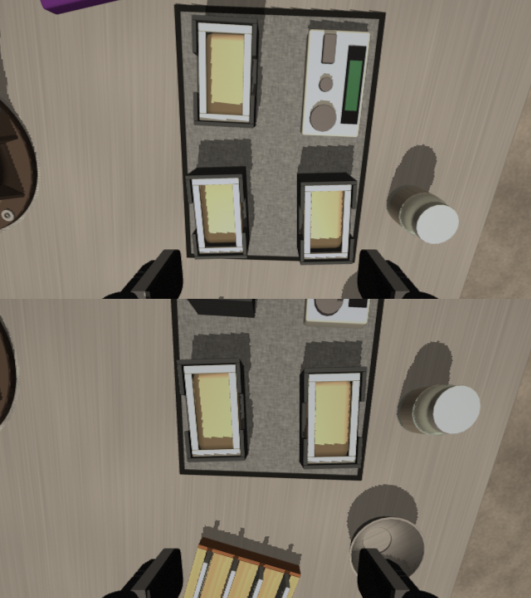

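View pics/wC.png

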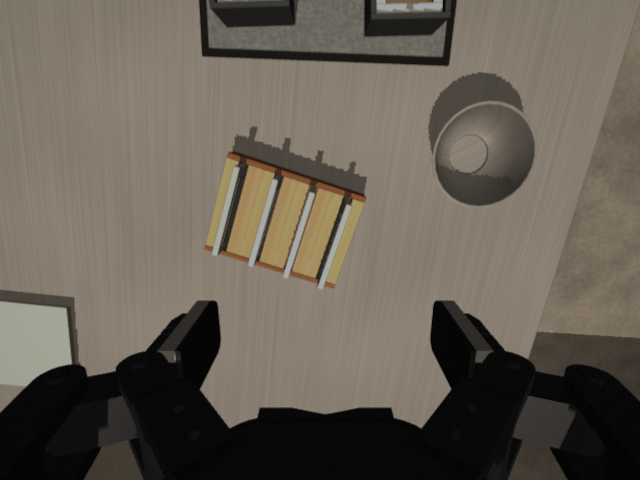

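View A shows the tins at about (272,87), (264,260) and (394,266) in full-picture pixels, and the timer upright with its bar key at the top. View C shows the rack at (285,220) with lid tops as four pale strips, the bowl on the right.

```bash
cat > seg.py <<'E'
from h import *
def blobs(im,lo,hi,amin=300,vmax=300,k=0):
    m=cv2.inRange(cv2.cvtColor(im,cv2.COLOR_BGR2HSV),lo,hi)
    if k: m=cv2.morphologyEx(m,cv2.MORPH_CLOSE,np.ones((k,k),np.uint8))
    m[vmax:]=0
    cs,_=cv2.findContours(m,cv2.RETR_EXTERNAL,cv2.CHAIN_APPROX_NONE)
    return [c for c in cs if cv2.contourArea(c)>amin]
def rect(C,c,z):
    """min area rectangle of a contour cast onto height z: centre, long, short, yaw of long side (deg)"""
    p=np.array([onz(C,u,v,z)[:2] for u,v in c.reshape(-1,2)],np.float32)
    b=cv2.boxPoints(cv2.minAreaRect(p)); e=b[1]-b[0],b[2]-b[1]
    l=max(e,key=np.linalg.norm); s=min(e,key=np.linalg.norm)
    return b.mean(0).round(1),np.linalg.norm(l).round(1),np.linalg.norm(s).round(1),(np.degrees(np.arctan2(l[1],l[0]))%180).round(1)
E
python3 - <<'E'
from seg import *
import pickle
L=lambda k:pickle.load(open(k+".pkl","rb"))
im,C=L("wC"); 
for lid in blobs(im,(0,0,150),(180,45,255),200):
    print("C",cv2.minAreaRect(lid)[0],rect(C,lid,72))
for k in "AB":
    im,C=L("w"+k)
    for c in blobs(im,(0,0,150),(180,40,255),600,330,3): 
        (u,v),_,_=cv2.minAreaRect(c); print(k,round(u),round(v),cv2.boundingRect(c),rect(C,c,67))
    for c in blobs(im,(20,70,120),(35,255,255),600,330,3): print(k,"dough",rect(C,c,50))
hsv=cv2.cvtColor(L("wC")[0],cv2.COLOR_BGR2HSV); print(hsv[220,303],hsv[200,150]); 
E
```

```text
C (334.20269775390625, 246.92095947265625) (array([ 602.5, -361. ], dtype=float32), np.float32(118.4), np.float32(6.6), np.float32(78.4))
C (298.23638916015625, 235.25706481933594) (array([ 554.9, -350.8], dtype=float32), np.float32(118.3), np.float32(6.1), np.float32(78.4))
C (261.9674072265625, 222.8463592529297) (array([ 507.8, -339.8], dtype=float32), np.float32(117.9), np.float32(6.4), np.float32(78.4))
C (224.85296630859375, 211.08824157714844) (array([ 460.5, -330. ], dtype=float32), np.float32(117.7), np.float32(6.2), np.float32(78.5))
A 478 296 (458, 274, 45, 51) (array([763.5, -53.1], dtype=float32), np.float32(68.3), np.float32(65.7), np.float32(86.9))
A 394 266 (367, 223, 56, 88) (array([643.3, -22.2], dtype=float32), np.float32(123.1), np.float32(71.1), np.float32(98.0))
A 262 259 (232, 214, 60, 90) (array([469.6, -31.4], dtype=float32), np.float32(123.5), np.float32(71.3), np.float32(98.1))
A 542 259 (502, 198, 94, 132) (array([836. ,   1.9], dtype=float32), np.float32(186.8), np.float32(98.9), np.float32(94.0))
A 144 99 (121, 42, 41, 114) (array([319.8, 148.4], dtype=f
[... 647 characters left out ...]
104, 57, 60) (array([818.4,  10.7], dtype=float32), np.float32(67.0), np.float32(66.0), np.float32(107.7))
B 401 143 (371, 90, 62, 107) (array([643.4, -22.2], dtype=float32), np.float32(123.3), np.float32(70.7), np.float32(97.9))
B 255 134 (222, 80, 67, 109) (array([469.5, -31.5], dtype=float32), np.float32(123.5), np.float32(70.6), np.float32(98.1))
B 407 14 (369, 0, 77, 30) (array([625.9, 115.1], dtype=float32), np.float32(82.6), np.float32(28.0), np.float32(6.5))
B dough (array([643.2, -16.4], dtype=float32), np.float32(89.0), np.float32(45.3), np.float32(98.2))
B dough (array([468.8, -25.9], dtype=float32), np.float32(87.9), np.float32(43.7), np.float32(97.6))
[ 53   6 170] [ 19  42 135]
```

The frames agree between A and B at z=67, as expected. Now I'll go above the lid farthest out (602.5,-361) and check its height from a second place.

>>> jog_arm(commands="-6.7 1.2 14 0 0 18 0.4;-6.7 1.2 14 0 0 18 0.4;-6.7 1.2 14 0 0 18 0.4;-6.7 1.2 14 0 0 18 0.4;-6.7 1.2 14 0 0 18 0.4;-6.7 1.2 14 0 0 18 0.4")

```text
t: 3.5
eef_pos: [603.6, -356.6, 200.7]
tcp_rot: [[0.195, 0.981, 0.002], [0.981, -0.195, -0.001], [-0.0, 0.002, -1.0]]
contact_force: [0.1, 0.5, 0.6]
opening: 0.399
grasp_force: 0.0
```

```bash
python3 - <<'E'
from seg import *
import pickle
im,C=snap("wrist"); cv2.imwrite("pics/wD.png",im); pickle.dump((im,C),open("wD.pkl","wb"))
s=r.sense(); print(s["eef_pos"],s["opening"],s["qpos"])
ima,Ca=pickle.load(open("wC.pkl","rb"))
for c in blobs(im,(0,0,140),(180,45,255),200,479): print(rect(C,c,72),cv2.boundingRect(c))
# heights from the far short ends of the strips in both views
def ends(im,C,v):
    o=[]
    for c in blobs(im,(0,0,140),(180,45,255),200,v):
        if rect(C,c,72)[1]<100 or rect(C,c,72)[2]>15: continue
        p=c.reshape(-1,2); q=p[p[:,1]<=p[:,1].min()+4]; o.append(q.mean(0))
    return sorted(o,key=lambda q:q[0])
for C1,a in [(C,b) for b in ends(im,C,479)]:
    for b in ends(ima,Ca,300):
        p=tri([(C1,*a),(Ca,*b)]); e=np.linalg.norm(proj(C1,p)-a)
        if e<3: print("tri",p.round(1),e.round(2))
E
```

```text
[ 603.70022772 -357.02270389  201.26132401] 0.39678500633583647 [-5.77464456e-01  5.49718252e-01  1.46631469e+00  3.55247979e-04
  1.12258133e+00 -3.81198689e-01]
(array([ 693.7, -620.1], dtype=float32), np.float32(84.1), np.float32(19.1), np.float32(116.4)) (441, 414, 38, 55)
(array([ 411.9, -572.6], dtype=float32), np.float32(107.2), np.float32(19.7), np.float32(39.9)) (155, 414, 55, 65)
(array([ 241.3, -504.6], dtype=float32), np.float32(73.8), np.float32(37.4), np.float32(23.7)) (0, 405, 42, 49)
(array([ 555.5, -350.4], dtype=float32), np.float32(115.7), np.float32(7.2), np.float32(78.3)) (262, 158, 13, 130)
(array([ 745.5, -236.5], dtype=float32), np.float32(40.2), np.float32(40.1), np.float32(86.6)) (450, 5, 54, 60)
(array([ 610.9, -378.7], dtype=float32), np.float32(655.7), np.float32(399.8), np.float32(165.6)) (0, 0, 640, 442)
tri [ 566.  -294.8   68.5] 0.12
```

>>> jog_arm(commands="-0.43 0 14 0 0 0 0.35;-0.43 0 14 0 0 0 0.35;-0.43 0 14 0 0 0 0.35;-0.43 0 16 0 0 0 0.35;-0.43 0 16 0 0 0 0.35;-0.43 0 16 0 0 0 0;-0.43 0 16 0 0 0 0;-0.43 0 16 0 0 0 0", force=50)

```text
t: 4.35
eef_pos: [602.7, -363.0, 41.0]
tcp_rot: [[0.197, 0.98, 0.003], [0.98, -0.197, -0.002], [-0.001, 0.003, -1.0]]
contact_force: [-0.2, -0.4, -0.1]
opening: -0.002
grasp_force: 0.0
```

>>> jog_arm(commands="0 0 0 0 0 0 0;0 0 0 0 0 0 0;0 0 0 0 0 0 0;0 0 -3 0 0 0 0;0 0 -6 0 0 0 0;0 0 -13 0 0 0 0;0 0 -13 0 0 0 0;0 0 -13 0 0 0 0")

```text
t: 5.15
eef_pos: [603.3, -363.7, 172.9]
tcp_rot: [[0.197, 0.98, 0.005], [0.98, -0.197, -0.003], [-0.002, 0.006, -1.0]]
contact_force: [0.4, -0.0, -0.7]
opening: 0.001
grasp_force: 0.0
```

```bash
python3 - <<'E'
from seg import *
import pickle
im,C=snap("wrist"); cv2.imwrite("pics/wE.png",im); pickle.dump((im,C),open("wE.pkl","wb"))
print(proj(C,r.sense()["eef_pos"]))
cv2.imwrite("pics/DE.png",np.hstack([cv2.resize(x,(400,300)) for x in (cv2.imread("pics/wD.png"),im)]))
E
```

```text
[321.68315393 275.17530125]
```

View pics/DE.png

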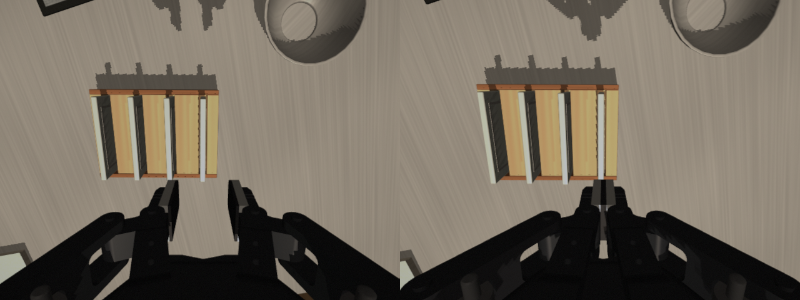

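```bash
python3 - <<'E'
from seg import *
import pickle
im,C=pickle.load(open("wE.pkl","rb"))
s=r.sense();print(s["eef_pos"],s["tcp_rot"])
R=np.array(s["tcp_rot"]).reshape(3,3)
for p,c in [((0,0,0),(0,0,255)),((11,0,0),(0,255,0)),((-11,0,0),(255,0,0)),((0,0,-19),(255,0,255))]:
    u,v=proj(C,s["eef_pos"]+R@np.array(p,float)); cv2.circle(im,(int(round(u)),int(round(v))),2,c,-1); print(p,u,v)
# lid tops predicted
for q in [(602.5,-361),(554.9,-350.8),(507.8,-339.8),(460.5,-330)]:
    u,v=proj(C,(*q,72)); cv2.circle(im,(int(u),int(v)),2,(0,0,255),-1)
cv2.imwrite("pics/Ecrop.png",cv2.resize(im[120:420,120:520],None,fx=2,fy=2))
d=eyes.snapshot("wrist"); print(np.array(d["T_tool_cam"]).round(3))
E
```

```text
[ 602.2478826  -363.03535121  170.54054009] [[ 0.197072    0.98038558  0.00259641]
 [ 0.98038834 -0.19706805 -0.00169985]
 [-0.00115484  0.00288049 -0.99999518]]
(0, 0, 0) 321.6831539276329 275.17530124783195
(11, 0, 0) 321.6210619245529 255.56434132813902
(-11, 0, 0) 321.7432703271783 294.16229222126026
(0, 0, -19) 321.42911890054074 289.77266031618694
[[  -0.      -0.96    -0.279   70.748]
 [   1.      -0.      -0.       0.697]
 [   0.      -0.279    0.96  -175.673]
 [   0.       0.       0.       1.   ]]
```

View pics/Ecrop.png

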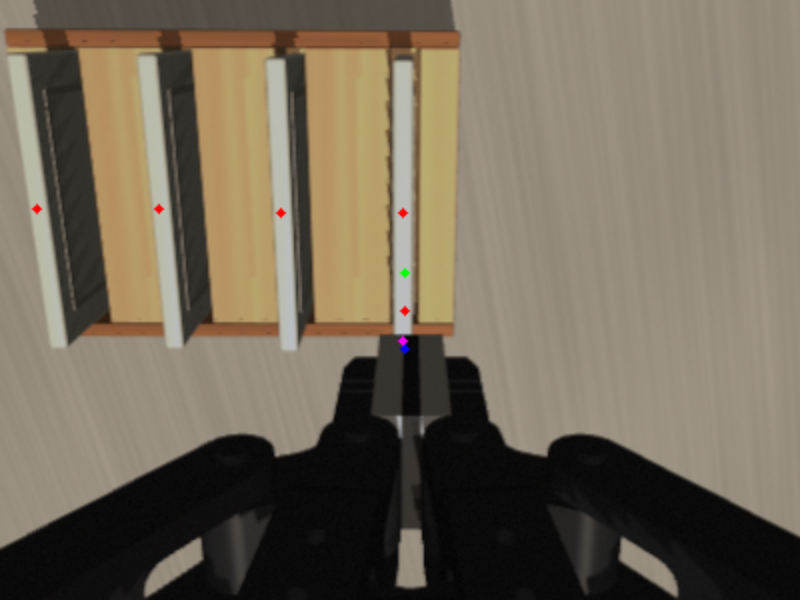

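The lid reprojection is exact. The shut fingertip, though, appears around v≈287 where the TCP projects to 275, and its front edge should sit at 255. So the fingers seem to end about 30 mm short of the reported TCP, which would explain the miss. I'll feel for it by descending gently.

>>> jog_arm(commands="0 0 5 0 0 0 0.35;0 0 10 0 0 0 0.35;0 0 13 0 0 0 0.35;0 0 13.3 0 0 0 0.35;0 0 13.6 0 0 0 0.35;0 0 13.9 0 0 0 0.35;0 0 14.1 0 0 0 0.35;0 0 14.1 0 0 0 0.35")

```text
t: 6.05
eef_pos: [602.0, -362.9, 28.8]
tcp_rot: [[0.197, 0.98, 0.001], [0.98, -0.197, -0.001], [-0.001, 0.001, -1.0]]
contact_force: [-0.6, 0.6, 0.1]
opening: 0.349
grasp_force: 0.0
```

>>> jog_arm(commands="0 0 0 0 0 0 0.35;0 0 0.3 0 0 0 0.35;0 0 0.6 0 0 0 0.35;0 0 0.9 0 0 0 0.35;0 0 0.9 0 0 0 0.35")

```text
t: 6.55
eef_pos: [601.1, -362.2, 18.1]
tcp_rot: [[0.197, 0.98, -0.001], [0.98, -0.197, 0.001], [0.0, -0.001, -1.0]]
contact_force: [0.0, 1.1, -0.5]
opening: 0.351
grasp_force: 0.0
```

>>> jog_arm(commands="0 0 0.3 0 0 0 0.35;0 0 0.6 0 0 0 0.35;0 0 0.6 0 0 0 0;0 0 0.6 0 0 0 0;0 0 0.6 0 0 0 0;0 0 0.6 0 0 0 0;0 0 0.6 0 0 0 0", force=50)

```text
t: 7.25
eef_pos: [601.5, -362.5, 12.7]
tcp_rot: [[0.197, 0.98, 0.0], [0.98, -0.197, -0.0], [-0.0, 0.0, -1.0]]
contact_force: [0.9, -0.7, -0.5]
opening: 0.09
grasp_force: 48.7
```

The grip holds the lid (opening 0.09, about 8 mm), so the real tips are about 33 mm behind the reported TCP. Next I'll lift it and write a helper for the jog numbers.

>>> jog_arm(commands="0 0 -3 0 0 0 0;0 0 -7 0 0 0 0;0 0 -12 0 0 0 0;0 0 -17 0 0 0 0;0 0 -17 0 0 0 0;0 0 -17 0 0 0 0")

```text
t: 7.85
eef_pos: [602.0, -362.8, 184.1]
tcp_rot: [[0.197, 0.98, 0.002], [0.98, -0.197, -0.001], [-0.001, 0.002, -1.0]]
contact_force: [0.3, 0.1, -2.5]
opening: 0.082
grasp_force: 49.4
```

```bash
cat > go.py <<'E'
from h import *
from scipy.spatial.transform import Rotation as Ro
TIN={1:(469.6,-31.5,98.1),2:(643.3,-22.2,98.0),3:(465.2,179.4,93.4)}
def Rtool(azx,phi=0):
    """tool x at azimuth azx (deg), z down, then turned phi about tool x"""
    a=np.radians(azx); x=np.array([np.cos(a),np.sin(a),0]); z=np.array([0,0,-1.])
    return np.column_stack([x,np.cross(z,x),z])@Ro.from_rotvec([phi,0,0],degrees=True).as_matrix()
def tinp(k,xt,yt,z):
    x,y,a=TIN[k]; b=np.radians(a-90)
    return np.array([x+xt*np.cos(b)-yt*np.sin(b),y+xt*np.sin(b)+yt*np.cos(b),z])
def go(p,R,start=None):
    s=r.sense(); p0,R0=start or (np.array(s["eef_pos"]),np.array(s["tcp_rot"]).reshape(3,3))
    d=R0.T@(np.asarray(p,float)-p0)/10; w=Ro.from_matrix(R0.T@R).as_rotvec(degrees=True)
    print("jog",d.round(2),w.round(1),"rows",max(np.linalg.norm(d)/5,np.linalg.norm(w)/8.59).round(1)); return (np.asarray(p,float),R)
E
python3 - <<'E'
from go import *
s=r.sense();print(s["eef_pos"],s["opening"],s["grasp_force"])
R=Rtool(98,50); a=go(tinp(2,-28.6,-1.7,176),R); go(tinp(2,-28.6,-1.7,76),R,a)
E
```

```text
[ 602.00947146 -362.8330637   184.11812528] 0.08217939994787699 49.38641667366028
jog [33.1  -5.31  0.77] [ 49.6  -8.4 -18.1] rows 6.7
jog [0.   7.66 6.43] [0. 0. 0.] rows 2.0
```

>>> jog_arm(commands="33.1 -5.3 0.8 49.6 -8.4 -18.1 0;33.1 -5.3 0.8 49.6 -8.4 -18.1 0;33.1 -5.3 0.8 49.6 -8.4 -18.1 0;33.1 -5.3 0.8 49.6 -8.4 -18.1 0;33.1 -5.3 0.8 49.6 -8.4 -18.1 0;33.1 -5.3 0.8 49.6 -8.4 -18.1 0;33.1 -5.3 0.8 49.6 -8.4 -18.1 0;33.1 -5.3 0.8 49.6 -8.4 -18.1 0")

```text
t: 8.65
eef_pos: [613.5, -21.6, 169.4]
tcp_rot: [[-0.145, 0.628, -0.765], [0.989, 0.095, -0.11], [0.004, -0.773, -0.635]]
contact_force: [0.7, 0.5, -0.9]
opening: 0.086
grasp_force: 49.5
```

```bash
python3 - <<'E'
from go import *
s=r.sense();print(s["eef_pos"],s["opening"],s["grasp_force"],s["qpos"])
R=Rtool(98,50); a=go(tinp(2,-28.6,-1.7,106),R); go(tinp(2,-28.6,-1.7,76),R,a)
im,C=snap("wrist"); im2,C2=snap("scene")
im2=im2[120:360,120:440]
cv2.imwrite("pics/F.png",np.hstack([cv2.resize(im,(400,300)),cv2.resize(im2,(400,300))]))
E
```

```text
[613.49119095 -21.62413033 169.37837182] 0.08603566525070157 49.45855379104614 [-0.00811097  1.04995406  0.88374652 -0.13348519  2.08129547 -0.16653472]
jog [-0.67  4.95  3.96] [-0.6  0.1  0.4] rows 1.3
jog [0.   2.3  1.93] [0. 0. 0.] rows 0.6
```

View pics/F.png

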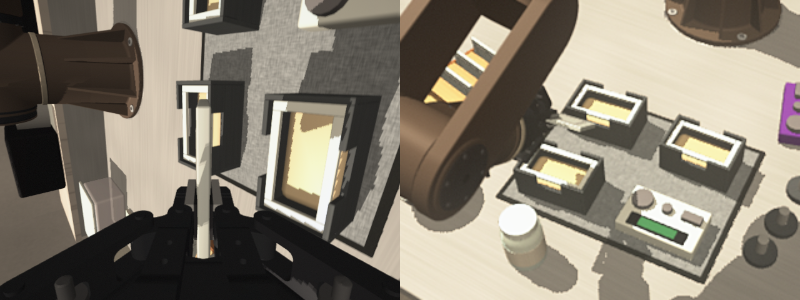

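The wrist view shows the lid held edge-on in the fingers, with tin 2 to its right. The scene view shows the lid tilted near tin 2. I'll lower it.

>>> jog_arm(commands="-0.7 5 4 -0.6 0.1 0.4 0;-0.7 5 4 -0.6 0.1 0.4 0;-0.7 6.1 4.9 -0.6 0.1 0.4 0;-0.7 7.2 5.9 -0.6 0.1 0.4 0;-0.7 7.2 5.9 -0.6 0.1 0.4 0;-0.7 7.2 5.9 -0.6 0.1 0.4 0")

```text
t: 9.35
eef_pos: [616.8, -34.3, 82.2]
tcp_rot: [[-0.133, 0.645, -0.753], [0.991, 0.084, -0.103], [-0.003, -0.76, -0.65]]
contact_force: [-0.5, -1.0, -0.8]
opening: 0.079
grasp_force: 49.5
```

```bash
python3 - <<'E'
from go import *
s=r.sense();print(s["eef_pos"],s["contact_force"],s["opening"],s["qpos"])
go(tinp(2,-28.6,-1.7,76),Rtool(98,50))
im,C=snap("side"); im2,C2=snap("scene")
cv2.imwrite("pics/G.png",np.hstack([cv2.resize(im[180:360,240:480],(400,300),interpolation=cv2.INTER_CUBIC),cv2.resize(im2[180:330,180:380],(400,300),interpolation=cv2.INTER_CUBIC)]))
E
```

```text
[616.78958959 -34.31484285  82.23366523] [-0.49030421 -0.96760194 -0.7577478 ] 0.07936412371173952 [-0.02491086  1.12414476  0.91589513 -0.13176795  1.95530851 -0.15035342]
jog [0.66 0.43 0.46] [ 0.5 -0.2 -0.4] rows 0.2
```

View pics/G.png

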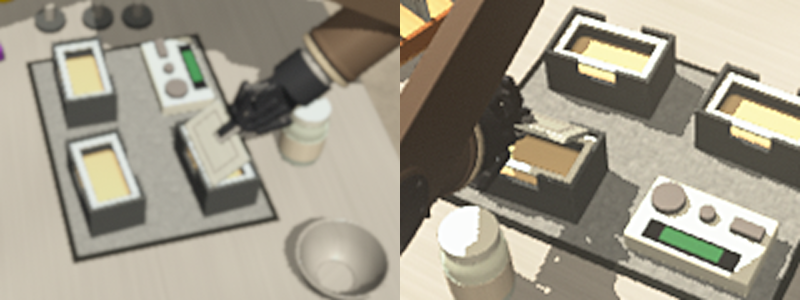

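The side view shows the tilted lid over tin 2 with its lower edge inside the mouth. The pose is off by 6 mm along tool x, so I'll correct that, open and pull back.

>>> jog_arm(commands="0.65 0.4 0.5 0.5 -0.2 -0.4 0;0.65 0.4 0.5 0.5 -0.2 -0.4 0;0.65 0.4 0.5 0.5 -0.2 -0.4 0;0.65 0.4 0.5 0.5 -0.2 -0.4 0.3;0.65 0.4 0.5 0.5 -0.2 -0.4 0.3;0.65 0.4 0.5 0.5 -0.2 -0.4 0.3")

```text
t: 10.05
eef_pos: [614.6, -28.1, 75.5]
tcp_rot: [[-0.14, 0.637, -0.758], [0.99, 0.09, -0.107], [-0.0, -0.766, -0.643]]
contact_force: [-0.2, 0.9, -0.4]
opening: 0.302
grasp_force: 0.2
```

>>> jog_arm(commands="0 0 -5 0 0 0 0.3;0 0 -10 0 0 0 0.3;0 0 -14 0 0 0 0.3;0 0 -14 0 0 0 0.3")

```text
t: 10.45
eef_pos: [719.2, -13.3, 165.2]
tcp_rot: [[-0.14, 0.638, -0.757], [0.99, 0.09, -0.107], [-0.001, -0.765, -0.644]]
contact_force: [1.7, -0.2, -0.8]
opening: 0.299
grasp_force: 0.0
```

```bash
python3 - <<'E'
from seg import *
from go import *
im,C=snap("wrist"); im2,C2=snap("scene")
go(tinp(2,0,-115,250),Rtool(98,0))
cv2.imwrite("pics/H.png",np.hstack([cv2.resize(im,(400,300)),cv2.resize(im2[180:330,180:380],(400,300),interpolation=cv2.INTER_CUBIC)]))
E
```

```text
jog [-11.37 -11.48   0.19] [-50.2   0.    0.1] rows 5.8
```

View pics/H.png

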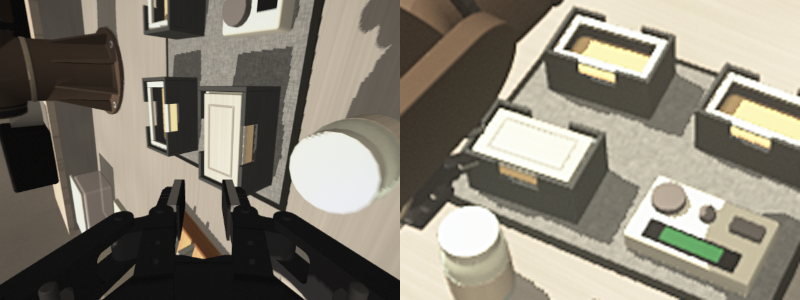

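The lid lies flat in tin 2. Now for the second lid, at (554.9,-350.8).

```bash
python3 - <<'E'
from go import *
a=go((554.9,-350.8,200),Rtool(78.4)); a=go((554.9,-350.8,12.7),Rtool(78.4),a)
E
```

```text
jog [-31.16 -16.19  13.65] [-49.7   8.6  18.4] rows 7.5
jog [ 0.    0.   18.73] [0. 0. 0.] rows 3.7
```

>>> jog_arm(commands="-5 -5 0 -8 1 3 0.35;-31.2 -16.2 13.6 -49.7 8.6 18.4 0.35;-31.2 -16.2 13.6 -49.7 8.6 18.4 0.35;-31.2 -16.2 13.6 -49.7 8.6 18.4 0.35;-31.2 -16.2 13.6 -49.7 8.6 18.4 0.35;-31.2 -16.2 13.6 -49.7 8.6 18.4 0.35;-31.2 -16.2 13.6 -49.7 8.6 18.4 0.35;-31.2 -16.2 13.6 -49.7 8.6 18.4 0.35")

```text
t: 11.35
eef_pos: [593.2, -282.6, 196.9]
tcp_rot: [[0.191, 0.981, -0.023], [0.982, -0.191, -0.003], [-0.007, -0.022, -1.0]]
contact_force: [1.6, -1.5, 0.8]
opening: 0.355
grasp_force: 0.0
```

>>> jog_arm(commands="0 0 0 0 0 0 0.35;0 0 0 0 0 0 0.35;0 0 0 0 0 0 0.35")

```text
t: 11.65
eef_pos: [594.7, -280.5, 195.8]
tcp_rot: [[0.187, 0.982, -0.031], [0.982, -0.187, 0.0], [-0.006, -0.031, -1.0]]
contact_force: [1.0, 0.6, 0.5]
opening: 0.348
grasp_force: 0.0
```

```bash
python3 - <<'E'
from go import *
go((554.9,-350.8,12.7),Rtool(78.4))
E
```

```text
jog [-7.55 -2.03 18.42] [-1.7  0.3  0.8] rows 4.0
```

>>> jog_arm(commands="-7.5 -2 0 -1.7 0.3 0.8 0.35;-7.5 -2 0 -1.7 0.3 0.8 0.35;-7.5 -2 7 -1.7 0.3 0.8 0.35;-7.5 -2 14 -1.7 0.3 0.8 0.35;-7.5 -2 14 -1.7 0.3 0.8 0.35;-7.5 -2 14 -1.7 0.3 0.8 0.35")

```text
t: 12.25
eef_pos: [553.9, -346.9, 50.4]
tcp_rot: [[0.199, 0.98, -0.01], [0.98, -0.199, 0.005], [0.003, -0.011, -1.0]]
contact_force: [-0.4, 0.5, -0.2]
opening: 0.35
grasp_force: 0.0
```

```bash
python3 - <<'E'
from go import *
go((554.9,-350.8,12.7),Rtool(78.4))
E
```

```text
jog [-0.37  0.21  3.77] [-0.6 -0.2  0.1] rows 0.8
```

>>> jog_arm(commands="-0.35 0.2 1 -0.6 -0.2 0.1 0.35;-0.35 0.2 2.5 -0.6 -0.2 0.1 0.35;-0.35 0.2 3.8 -0.6 -0.2 0.1 0.35;-0.35 0.2 3.8 -0.6 -0.2 0.1 0;-0.35 0.2 3.8 -0.6 -0.2 0.1 0;-0.35 0.2 3.8 -0.6 -0.2 0.1 0;-0.35 0.2 3.8 -0.6 -0.2 0.1 0;-0.35 0.2 3.8 -0.6 -0.2 0.1 0")

```text
t: 13.05
eef_pos: [556.4, -354.2, 18.7]
tcp_rot: [[0.203, 0.979, 0.007], [0.979, -0.203, -0.005], [-0.004, 0.008, -1.0]]
contact_force: [-3.9, 2.8, -0.0]
opening: 0.081
grasp_force: 51.3
```

>>> jog_arm(commands="0 0 -3 0 0 0 0;0 0 -7 0 0 0 0;0 0 -12 0 0 0 0;0 0 -17 0 0 0 0;0 0 -17 0 0 0 0;0 0 -17 0 0 0 0;0 0 -17 0 0 0 0")

```text
t: 13.75
eef_pos: [555.0, -353.2, 187.5]
tcp_rot: [[0.203, 0.979, 0.007], [0.979, -0.203, -0.005], [-0.003, 0.008, -1.0]]
contact_force: [-0.2, -1.2, -1.3]
opening: 0.083
grasp_force: 51.2
```

```bash
python3 - <<'E'
from go import *
R=Rtool(98,50); a=go(tinp(1,-28.6,0,176),R); go(tinp(1,-28.6,0,76),R,a)
E
```

```text
jog [ 28.8  -17.59   0.91] [ 49.9  -8.4 -18.6] rows 6.8
jog [0.   7.66 6.43] [0. 0. 0.] rows 2.0
```

>>> jog_arm(commands="28.8 -17.6 0.9 49.9 -8.4 -18.6 0;28.8 -17.6 0.9 49.9 -8.4 -18.6 0;28.8 -17.6 0.9 49.9 -8.4 -18.6 0;28.8 -17.6 0.9 49.9 -8.4 -18.6 0;28.8 -17.6 0.9 49.9 -8.4 -18.6 0;28.8 -17.6 0.9 49.9 -8.4 -18.6 0;28.8 -17.6 0.9 49.9 -8.4 -18.6 0;28.8 -17.6 0.9 49.9 -8.4 -18.6 0")

```text
t: 14.55
eef_pos: [439.4, -31.3, 173.8]
tcp_rot: [[-0.145, 0.63, -0.763], [0.989, 0.094, -0.111], [0.002, -0.771, -0.637]]
contact_force: [0.1, -0.7, -0.7]
opening: 0.083
grasp_force: 51.0
```

>>> jog_arm(commands="0 0 0 0 0 0 0;0 0 0 0 0 0 0;0 0 0 0 0 0 0")

```text
t: 14.85
eef_pos: [441.7, -36.7, 176.8]
tcp_rot: [[-0.138, 0.638, -0.758], [0.99, 0.088, -0.107], [-0.001, -0.765, -0.644]]
contact_force: [-0.1, 0.5, -1.0]
opening: 0.078
grasp_force: 51.0
```

```bash
python3 - <<'E'
from go import *
s=r.sense(); print(s["opening"],s["qpos"])
R=Rtool(98.1,50); go(tinp(1,-24.1,-3,100),R);go(tinp(1,-24.1,-3,80),R)
E
```

```text
0.07792016877611008 [-0.03190137  0.78242231  1.46469007 -0.13363439  1.75709886 -0.13441494]
jog [-0.16  6.15  4.62] [ 0.1 -0.1 -0.2] rows 1.5
jog [-0.16  7.68  5.91] [ 0.1 -0.1 -0.2] rows 1.9
```

>>> jog_arm(commands="-0.15 5 4 0 0 0 0;-0.15 6.2 4.6 0 0 0 0;-0.15 7 5.3 0 0 0 0;-0.15 7.7 5.9 0 0 0 0;-0.15 7.7 5.9 0 0 0 0;-0.15 7.7 5.9 0 0 0 0;-0.15 7.7 5.9 0 0 0 0")

```text
t: 15.55
eef_pos: [446.6, -36.8, 80.9]
tcp_rot: [[-0.14, 0.638, -0.757], [0.99, 0.089, -0.108], [-0.001, -0.765, -0.644]]
contact_force: [-0.3, 0.3, -0.6]
opening: 0.083
grasp_force: 51.1
```

```bash
python3 - <<'E'
from go import *
s=r.sense(); print(s["opening"],s["contact_force"])
R=Rtool(98.1,50); go(tinp(1,-24.1,-3,80),R)
E
```

```text
0.08272008080198098 [-0.32994561  0.25771394 -0.60123807]
jog [-0.1   0.03  0.1 ] [ 0.1  0.  -0.1] rows 0.0
```

Good; release, retract, and go back for the third lid (507.8,-339.8).

>>> jog_arm(commands="0 0 0 0 0 0 0.3;0 0 0 0 0 0 0.3;0 0 0 0 0 0 0.3;0 0 -5 0 0 0 0.3;0 0 -10 0 0 0 0.3;0 0 -15 0 0 0 0.3;0 0 -15 0 0 0 0.3;0 0 -15 0 0 0 0.3")

```text
t: 16.35
eef_pos: [560.3, -20.4, 176.3]
tcp_rot: [[-0.14, 0.638, -0.757], [0.99, 0.089, -0.108], [-0.001, -0.765, -0.644]]
contact_force: [0.1, -0.4, -0.1]
opening: 0.298
grasp_force: 0.0
```

```bash
python3 - <<'E'
from seg import *
from go import *
for n in ("wrist","scene"):
    im,C=snap(n); cv2.imwrite(f"pics/I{n}.png",im)
    for c in blobs(im,(0,0,150),(180,40,255),400,480,3):
        q=rect(C,c,75)
        if 105<q[1]<135 and 50<q[2]<85: print(n,q,cv2.contourArea(c)/cv2.contourArea(cv2.convexHull(c)))
go((507.8,-339.8,180),Rtool(78.4))
E
```

```text
wrist (array([ 57.7, 140.1], dtype=float32), np.float32(133.3), np.float32(69.2), np.float32(174.2)) 0.9287680660701996
jog [-30.9   -6.41   7.02] [-49.6   8.6  18.4] rows 6.5
```

>>> jog_arm(commands="-30.9 -6.4 7 -49.6 8.6 18.4 0.35;-30.9 -6.4 7 -49.6 8.6 18.4 0.35;-30.9 -6.4 7 -49.6 8.6 18.4 0.35;-30.9 -6.4 7 -49.6 8.6 18.4 0.35;-30.9 -6.4 7 -49.6 8.6 18.4 0.35;-30.9 -6.4 7 -49.6 8.6 18.4 0.35;-30.9 -6.4 7 -49.6 8.6 18.4 0.35;-30.9 -6.4 7 -49.6 8.6 18.4 0.35")

```text
t: 17.25
eef_pos: [505.4, -342.3, 180.4]
tcp_rot: [[0.207, 0.978, 0.002], [0.978, -0.207, -0.001], [-0.0, 0.002, -1.0]]
contact_force: [-0.0, 0.2, -0.3]
opening: 0.349
grasp_force: 0.0
```

>>> jog_arm(commands="0 0 0 0 0 0 0.35;0 0 0 0 0 0 0.35;0 0 0 0 0 0 0.35")

```text
t: 17.55
eef_pos: [509.5, -338.4, 180.0]
tcp_rot: [[0.2, 0.98, 0.001], [0.98, -0.2, 0.0], [0.0, 0.001, -1.0]]
contact_force: [0.2, -0.9, -0.2]
opening: 0.352
grasp_force: 0.0
```

```bash
python3 - <<'E'
from go import *
go((507.8,-339.8,13),Rtool(78.4))
E
```

```text
jog [-0.18 -0.16 16.7 ] [ 0.1 -0.   0.1] rows 3.3
```

>>> jog_arm(commands="-0.2 -0.15 5 0 0 0 0.35;-0.2 -0.15 10 0 0 0 0.35;-0.2 -0.15 14 0 0 0 0.35;-0.2 -0.15 15.5 0 0 0 0.35;-0.2 -0.15 16.7 0 0 0 0.35;-0.2 -0.15 16.7 0 0 0 0.35;-0.2 -0.15 16.7 0 0 0 0.35")

```text
t: 18.25
eef_pos: [508.8, -342.0, 15.0]
tcp_rot: [[0.201, 0.98, 0.004], [0.98, -0.201, -0.002], [-0.001, 0.004, -1.0]]
contact_force: [-0.6, -0.1, 0.2]
opening: 0.348
grasp_force: 0.0
```

>>> jog_arm(commands="0 0 0 0 0 0 0;0 0 0 0 0 0 0;0 0 0 0 0 0 0;0 0 0 0 0 0 0;0 0 0 0 0 0 0")

```text
t: 18.75
eef_pos: [508.5, -342.2, 15.3]
tcp_rot: [[0.202, 0.979, 0.004], [0.979, -0.202, -0.002], [-0.001, 0.004, -1.0]]
contact_force: [-1.5, 1.3, 8.5]
opening: 0.083
grasp_force: 49.3
```

>>> jog_arm(commands="0 0 -3 0 0 0 0;0 0 -7 0 0 0 0;0 0 -12 0 0 0 0;0 0 -17 0 0 0 0;0 0 -17 0 0 0 0;0 0 -17 0 0 0 0;0 0 -17 0 0 0 0")

```text
t: 19.45
eef_pos: [506.8, -341.0, 183.3]
tcp_rot: [[0.202, 0.979, 0.002], [0.979, -0.202, -0.0], [-0.0, 0.002, -1.0]]
contact_force: [0.0, -0.6, -1.4]
opening: 0.082
grasp_force: 49.3
```

```bash
python3 - <<'E'
from go import *
s=r.sense(); print(s["opening"])
R=Rtool(93.4,50); a=go(tinp(3,-28.6,0,190),R)
E
```

```text
0.08213667643076891
jog [ 49.4  -17.33  -0.7 ] [ 49.8  -6.5 -14.1] rows 10.5
```

>>> jog_arm(commands="35 -12 -0.7 40 -5 -11 0;35 -12 -0.7 40 -5 -11 0;35 -12 -0.7 40 -5 -11 0;35 -12 -0.7 40 -5 -11 0;35 -12 -0.7 40 -5 -11 0;35 -12 -0.7 40 -5 -11 0;35 -12 -0.7 40 -5 -11 0;35 -12 -0.7 40 -5 -11 0")

```text
t: 20.25
eef_pos: [458.8, 29.5, 188.8]
tcp_rot: [[-0.006, 0.762, -0.647], [1.0, -0.006, -0.016], [-0.016, -0.647, -0.762]]
contact_force: [0.3, -1.0, -2.7]
opening: 0.08
grasp_force: 49.2
```

```bash
python3 - <<'E'
from go import *
s=r.sense(); print(s["opening"],s["qpos"])
R=Rtool(93.4,50); a=go(tinp(3,-26.7,-2.2,180),R)
E
```

```text
0.08018219991198358 [ 0.00761892  0.6822911   1.50521866 -0.01067952  1.65806742  0.01050959]
jog [14.64 -1.04  1.74] [ 9.6 -1.6 -2.8] rows 3.0
```

>>> jog_arm(commands="14.6 -1 1.7 9.6 -1.6 -2.8 0;14.6 -1 1.7 9.6 -1.6 -2.8 0;14.6 -1 1.7 9.6 -1.6 -2.8 0;14.6 -1 1.7 9.6 -1.6 -2.8 0;14.6 -1 1.7 9.6 -1.6 -2.8 0;14.6 -1 1.7 9.6 -1.6 -2.8 0;14.6 -1 1.7 9.6 -1.6 -2.8 0")

```text
t: 20.95
eef_pos: [441.5, 170.3, 181.2]
tcp_rot: [[-0.056, 0.645, -0.762], [0.998, 0.035, -0.044], [-0.002, -0.763, -0.646]]
contact_force: [0.4, -0.8, -0.7]
opening: 0.08
grasp_force: 49.4
```

```bash
python3 - <<'E'
from go import *
s=r.sense(); print(s["opening"],s["qpos"])
R=Rtool(93.4,50); a=go(tinp(3,-26.7,-2.2,98),R); a=go(tinp(3,-26.7,-2.2,78),R)
E
```

```text
0.08039367277509195 [0.20653993 0.80727531 1.39174736 0.11674067 1.80376917 0.12642711]
jog [0.57 6.19 5.57] [ 0.3 -0.1 -0.2] rows 1.7
jog [0.57 7.71 6.86] [ 0.3 -0.1 -0.2] rows 2.1
```

>>> jog_arm(commands="0.55 5 4 0 0 0 0;0.55 6.2 5.6 0 0 0 0;0.55 7 6.2 0 0 0 0;0.55 7.7 6.9 0 0 0 0;0.55 7.7 6.9 0 0 0 0;0.55 7.7 6.9 0 0 0 0;0.55 7.7 6.9 0 0 0 0")

```text
t: 21.65
eef_pos: [438.9, 176.6, 79.0]
tcp_rot: [[-0.057, 0.647, -0.761], [0.998, 0.036, -0.044], [-0.001, -0.762, -0.648]]
contact_force: [0.7, 1.2, -1.1]
opening: 0.082
grasp_force: 49.5
```

```bash
python3 - <<'E'
from go import *
s=r.sense(); print(s["opening"],s["contact_force"])
R=Rtool(93.4,50); a=go(tinp(3,-26.7,-2.2,78),R)
E
```

```text
0.08159700688458126 [ 0.72049964  1.20974533 -1.14738345]
jog [-0.1   0.06  0.09] [ 0.4 -0.  -0.1] rows 0.0
```

>>> jog_arm(commands="0 0 0 0 0 0 0.3;0 0 0 0 0 0 0.3;0 0 0 0 0 0 0.3;0 0 -5 0 0 0 0.3;0 0 -10 0 0 0 0.3;0 0 -15 0 0 0 0.3;0 0 -15 0 0 0 0.3;0 0 -15 0 0 0 0.3")

```text
t: 22.45
eef_pos: [552.9, 183.3, 174.9]
tcp_rot: [[-0.057, 0.646, -0.761], [0.998, 0.036, -0.044], [-0.001, -0.762, -0.647]]
contact_force: [-0.4, -0.4, -0.3]
opening: 0.298
grasp_force: 0.0
```

```bash
python3 - <<'E'
from go import *
a=go((535,45,340),Rtool(96))
E
```

```text
jog [-13.73 -14.24  -8.71] [-49.7  -1.1  -2.6] rows 5.8
```

>>> jog_arm(commands="-13.7 -14.2 -8.7 -49.7 -1.1 -2.6 0;-13.7 -14.2 -8.7 -49.7 -1.1 -2.6 0;-13.7 -14.2 -8.7 -49.7 -1.1 -2.6 0;-13.7 -14.2 -8.7 -49.7 -1.1 -2.6 0;-13.7 -14.2 -8.7 -49.7 -1.1 -2.6 0;-13.7 -14.2 -8.7 -49.7 -1.1 -2.6 0;-13.7 -14.2 -8.7 -49.7 -1.1 -2.6 0;-13.7 -14.2 -8.7 -49.7 -1.1 -2.6 0")

```text
t: 23.25
eef_pos: [532.0, 45.2, 339.7]
tcp_rot: [[-0.105, 0.994, -0.001], [0.994, 0.105, -0.0], [-0.0, -0.001, -1.0]]
contact_force: [-0.2, -1.7, 0.1]
opening: -0.004
grasp_force: 0.0
```

>>> jog_arm(commands="0 0 0 0 0 0 0;0 0 0 0 0 0 0;0 0 0 0 0 0 0")

```text
t: 23.55
eef_pos: [535.2, 45.6, 338.5]
tcp_rot: [[-0.105, 0.994, -0.003], [0.994, 0.105, -0.0], [0.0, -0.003, -1.0]]
contact_force: [0.1, -0.3, -0.9]
opening: 0.005
grasp_force: 0.0
```

```bash
python3 - <<'E'
from seg import *
im,C=snap("wrist"); cv2.imwrite("pics/J.png",im)
for c in blobs(im,(0,0,150),(180,45,255),400,330,3):
    q=rect(C,c,75)
    if 100<q[1]<145 and 50<q[2]<95: print(q,cv2.contourArea(c)/cv2.contourArea(cv2.convexHull(c)),cv2.boundingRect(c))
cv2.imwrite("pics/Jc.png",cv2.resize(im[:330,160:500],None,fx=1.8,fy=1.8))
E
```

```text
(array([641.8, -20.6], dtype=float32), np.float32(121.6), np.float32(72.6), np.float32(97.6)) 0.9648615130219099 (374, 211, 58, 90)
(array([470.5, -30.7], dtype=float32), np.float32(123.7), np.float32(70.2), np.float32(97.9)) 0.9681403071814031 (238, 204, 61, 91)
(array([618.5, 178.7], dtype=float32), np.float32(136.8), np.float32(81.5), np.float32(94.0)) 0.9042233894308072 (371, 20, 83, 133)
(array([466.5, 178. ], dtype=float32), np.float32(122.1), np.float32(70.1), np.float32(93.9)) 0.9789993823347746 (246, 12, 64, 121)
```

View pics/Jc.png

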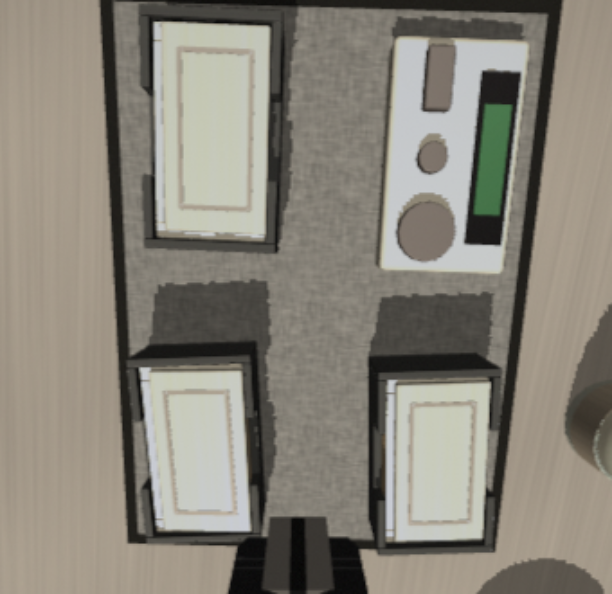

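All three lids lie flat in their mouths and the timer is undisturbed. Now to press each one, starting with tin 2.

```bash
python3 - <<'E'
from go import *
a=go(tinp(2,2,0,70),Rtool(96))
E
```

```text
jog [-7.86 10.31 26.84] [-0.2 -0.   0. ] rows 6.0
```

>>> jog_arm(commands="-7.9 10.3 12 0 0 0 0;-7.9 10.3 20 0 0 0 0;-7.9 10.3 26.8 0 0 0 0;-7.9 10.3 26.8 0 0 0 0;-7.9 10.3 26.8 0 0 0 0;-7.9 10.3 26.8 0 0 0 0;-7.9 10.3 26.8 0 0 0 0;-7.9 10.3 26.8 0 0 0 0")

```text
t: 24.4
eef_pos: [644.7, -22.4, 70.1]
tcp_rot: [[-0.105, 0.995, -0.004], [0.995, 0.105, 0.0], [0.001, -0.004, -1.0]]
contact_force: [0.9, 0.6, 1.3]
opening: 0.001
grasp_force: 0.0
```

>>> jog_arm(commands="0 0 0.5 0 0 0 0;0 0 1 0 0 0 0;0 0 1.4 0 0 0 0;0 0 1.7 0 0 0 0;0 0 2 0 0 0 0;0 0 2 0 0 0 0")

```text
t: 25.0
eef_pos: [645.2, -22.4, 51.5]
tcp_rot: [[-0.105, 0.994, -0.001], [0.994, 0.105, -0.0], [-0.0, -0.001, -1.0]]
contact_force: [0.2, -1.1, -1.5]
opening: -0.001
grasp_force: 0.0
```

>>> jog_arm(commands="0 0 0.2 0 0 0 0;0 0 0.4 0 0 0 0;0 0 0.6 0 0 0 0;0 0 0.8 0 0 0 0;0 0 0.8 0 0 0 0;0 0 0.8 0 0 0 0")

```text
t: 25.6
eef_pos: [645.4, -22.5, 43.6]
tcp_rot: [[-0.105, 0.994, -0.001], [0.994, 0.105, -0.0], [-0.0, -0.001, -1.0]]
contact_force: [0.3, 0.1, -1.0]
opening: -0.002
grasp_force: 0.0
```

>>> jog_arm(commands="0 0 0.2 0 0 0 0;0 0 0.4 0 0 0 0;0 0 0.4 0 0 0 0")

```text
t: 25.9
eef_pos: [645.5, -22.5, 39.5]
tcp_rot: [[-0.105, 0.994, -0.0], [0.994, 0.105, -0.0], [-0.0, -0.0, -1.0]]
contact_force: [0.3, 0.2, 0.8]
opening: -0.001
grasp_force: 0.0
```

>>> jog_arm(commands="0 0 0.2 0 0 0 0;0 0 0.4 0 0 0 0;0 0 0.4 0 0 0 0")

```text
t: 26.2
eef_pos: [645.5, -22.5, 35.5]
tcp_rot: [[-0.105, 0.994, -0.0], [0.994, 0.105, -0.0], [-0.0, -0.001, -1.0]]
contact_force: [0.5, -0.5, 0.9]
opening: -0.001
grasp_force: 0.5
```

>>> jog_arm(commands="0 0 0.2 0 0 0 0;0 0 0.4 0 0 0 0;0 0 0.4 0 0 0 0")

```text
t: 26.5
eef_pos: [645.9, -22.5, 34.9]
tcp_rot: [[-0.105, 0.994, 0.001], [0.994, 0.105, -0.0], [-0.0, 0.001, -1.0]]
contact_force: [-16.0, 0.8, 54.8]
opening: 0.003
grasp_force: 27.4
```

>>> jog_arm(commands="0 0 -0.4 0 0 0 0;0 0 -0.8 0 0 0 0;0 0 -7 0 0 0 0;0 0 -7 0 0 0 0;0 0 -7 0 0 0 0")

```text
t: 27.0
eef_pos: [647.1, -22.6, 103.9]
tcp_rot: [[-0.105, 0.994, 0.003], [0.994, 0.105, -0.0], [-0.001, 0.003, -1.0]]
contact_force: [-0.1, -0.0, -0.3]
opening: -0.001
grasp_force: 0.0
```

```bash
python3 - <<'E'
from go import *
a=go(tinp(1,2,0,100),Rtool(96))
E
```

```text
jog [  0.98 -17.55   0.33] [0.2 0.  0. ] rows 3.5
```

>>> jog_arm(commands="1 -17.5 0 0 0 0 0;1 -17.5 0 0 0 0 0;1 -17.5 0 0 0 0 0;1 -17.5 0 0 0 0 0;1 -17.5 3 0 0 0 0;1 -17.5 5.5 0 0 0 0;1 -17.5 5.5 0 0 0 0;1 -17.5 5.5 0 0 0 0")

```text
t: 27.8
eef_pos: [469.6, -30.8, 46.3]
tcp_rot: [[-0.105, 0.994, -0.003], [0.994, 0.105, 0.0], [0.0, -0.003, -1.0]]
contact_force: [0.1, -0.0, 0.1]
opening: -0.001
grasp_force: 0.0
```

>>> jog_arm(commands="0 0 0.2 0 0 0 0;0 0 0.4 0 0 0 0;0 0 0.4 0 0 0 0")

```text
t: 28.1
eef_pos: [471.0, -30.9, 43.3]
tcp_rot: [[-0.105, 0.994, 0.001], [0.994, 0.105, -0.0], [-0.0, 0.001, -1.0]]
contact_force: [0.1, 0.2, 3.8]
opening: 0.006
grasp_force: 2.1
```

>>> jog_arm(commands="0 0 0.2 0 0 0 0;0 0 0.2 0 0 0 0")

```text
t: 28.3
eef_pos: [470.6, -30.9, 41.1]
tcp_rot: [[-0.105, 0.994, 0.0], [0.994, 0.105, -0.0], [-0.0, 0.0, -1.0]]
contact_force: [-0.5, -0.7, 0.8]
opening: -0.002
grasp_force: 0.0
```

>>> jog_arm(commands="0 0 0.2 0 0 0 0;0 0 0.2 0 0 0 0")

```text
t: 28.5
eef_pos: [470.3, -30.8, 38.7]
tcp_rot: [[-0.105, 0.994, -0.001], [0.994, 0.105, -0.0], [-0.0, -0.001, -1.0]]
contact_force: [-0.1, 0.6, -0.1]
opening: 0.002
grasp_force: 0.0
```

>>> jog_arm(commands="0 0 0.2 0 0 0 0;0 0 0.2 0 0 0 0")

```text
t: 28.7
eef_pos: [470.2, -30.9, 36.5]
tcp_rot: [[-0.105, 0.994, -0.001], [0.994, 0.105, -0.0], [-0.0, -0.001, -1.0]]
contact_force: [-0.1, -0.4, -0.5]
opening: -0.001
grasp_force: 0.0
```

>>> jog_arm(commands="0 0 0.15 0 0 0 0;0 0 0.15 0 0 0 0")

```text
t: 28.9
eef_pos: [470.4, -30.9, 35.4]
tcp_rot: [[-0.105, 0.994, -0.0], [0.994, 0.105, -0.0], [-0.0, -0.0, -1.0]]
contact_force: [-1.4, -0.1, 5.8]
opening: -0.001
grasp_force: 2.7
```

>>> jog_arm(commands="0 0 0.15 0 0 0 0;0 0 0.15 0 0 0 0")

```text
t: 29.1
eef_pos: [470.6, -30.9, 35.0]
tcp_rot: [[-0.105, 0.994, 0.0], [0.994, 0.105, -0.0], [-0.0, 0.0, -1.0]]
contact_force: [-8.7, 1.3, 39.6]
opening: -0.001
grasp_force: 20.0
```

>>> jog_arm(commands="0 0 -0.4 0 0 0 0;0 0 -0.8 0 0 0 0;0 0 -6.5 0 0 0 0;0 0 -6.5 0 0 0 0;0 0 -6.5 0 0 0 0")

```text
t: 29.6
eef_pos: [471.7, -31.0, 100.1]
tcp_rot: [[-0.105, 0.994, 0.003], [0.994, 0.105, -0.001], [-0.001, 0.003, -1.0]]
contact_force: [-0.1, 0.4, -1.0]
opening: -0.0
grasp_force: 0.0
```

```bash
python3 - <<'E'
from go import *
a=go(tinp(3,1,0,100),Rtool(96)); go(tinp(3,1,0,48),Rtool(96))
E
```

```text
jog [20.99  1.66 -0.  ] [0.2 0.1 0. ] rows 4.2
jog [20.99  1.65  5.2 ] [0.2 0.1 0. ] rows 4.3
```

>>> jog_arm(commands="21 1.7 0 0 0 0 0;21 1.7 0 0 0 0 0;21 1.7 0 0 0 0 0;21 1.7 0 0 0 0 0;21 1.7 0 0 0 0 0;21 1.7 3 0 0 0 0;21 1.7 5.2 0 0 0 0;21 1.7 5.2 0 0 0 0")

```text
t: 30.4
eef_pos: [462.9, 178.9, 43.8]
tcp_rot: [[-0.105, 0.994, -0.006], [0.994, 0.105, -0.002], [-0.001, -0.006, -1.0]]
contact_force: [1.0, 0.3, 0.6]
opening: -0.001
grasp_force: 0.0
```

>>> jog_arm(commands="0 0 0.2 0 0 0 0;0 0 0.4 0 0 0 0;0 0 0.6 0 0 0 0;0 0 0.8 0 0 0 0;0 0 0.8 0 0 0 0")

```text
t: 30.9
eef_pos: [465.7, 179.7, 39.1]
tcp_rot: [[-0.105, 0.995, 0.0], [0.995, 0.105, 0.0], [0.0, 0.0, -1.0]]
contact_force: [0.6, -0.2, 1.2]
opening: 0.003
grasp_force: 0.8
```

>>> jog_arm(commands="0 0 0.2 0 0 0 0;0 0 0.4 0 0 0 0;0 0 0.4 0 0 0 0")

```text
t: 31.2
eef_pos: [465.7, 179.8, 35.3]
tcp_rot: [[-0.105, 0.994, 0.0], [0.994, 0.105, 0.0], [-0.0, 0.0, -1.0]]
contact_force: [-0.7, -4.7, 16.1]
opening: -0.0
grasp_force: 8.3
```

>>> jog_arm(commands="0 0 0.15 0 0 0 0;0 0 0.15 0 0 0 0")

```text
t: 31.4
eef_pos: [465.9, 179.8, 34.9]
tcp_rot: [[-0.105, 0.994, 0.001], [0.994, 0.105, 0.0], [0.0, 0.001, -1.0]]
contact_force: [-7.3, -7.1, 49.4]
opening: -0.005
grasp_force: 24.3
```

>>> jog_arm(commands="0 0 -0.4 0 0 0 0.3;0 0 -0.8 0 0 0 0.3;0 0 -6.5 0 0 0 0.3;0 0 -15 0 0 0 0.3;0 0 -25 0 0 0 0.3;0 0 -25 0 0 0 0.3;0 0 -25 0 0 0 0.3;0 0 -25 0 0 0 0.3")

```text
t: 32.2
eef_pos: [467.9, 180.8, 288.6]
tcp_rot: [[-0.105, 0.994, 0.007], [0.994, 0.105, 0.003], [0.002, 0.008, -1.0]]
contact_force: [0.9, 0.2, -0.4]
opening: 0.3
grasp_force: 0.0
```

```bash
python3 - <<'E'
from go import *
a=go((525,240,310),Rtool(90)); go((525,320,310),Rtool(90),a)
E
```

```text
jog [ 5.29  6.32 -2.08] [ 0.4 -0.1  6. ] rows 1.7
jog [ 8. -0.  0.] [0. 0. 0.] rows 1.6
```

>>> jog_arm(commands="5.3 6.3 -2 0.4 0 6 0.3;5.3 6.3 -2 0.4 0 6 0.3;5.3 6.3 -2 0.4 0 6 0.3;5.3 6.3 -2 0.4 0 6 0.3;5.3 6.3 -2 0.4 0 6 0.3;5.3 6.3 -2 0.4 0 6 0.3")

```text
t: 32.8
eef_pos: [521.7, 238.4, 302.8]
tcp_rot: [[-0.0, 1.0, -0.009], [1.0, 0.0, -0.001], [-0.001, -0.009, -1.0]]
contact_force: [-0.1, 1.0, 0.3]
opening: 0.297
grasp_force: 0.0
```

```bash
python3 - <<'E'
from h import *
import pickle
im,C=snap("wrist"); cv2.imwrite("pics/K1.png",im); pickle.dump((im,C),open("K1.pkl","wb"))
E
```

>>> jog_arm(commands="8 0 0 0 0 0 0.3;8 0 0 0 0 0 0.3;8 0 0 0 0 0 0.3;8 0 0 0 0 0 0.3;8 0 0 0 0 0 0.3;8 0 0 0 0 0 0.3")

```text
t: 33.45
eef_pos: [522.5, 318.1, 303.3]
tcp_rot: [[0.001, 1.0, -0.008], [1.0, -0.001, -0.001], [-0.001, -0.008, -1.0]]
contact_force: [-0.1, 0.3, 0.1]
opening: 0.3
grasp_force: 0.0
```

```bash
python3 - <<'E'
from h import *
import pickle
im,C=snap("wrist"); cv2.imwrite("pics/K2.png",im); pickle.dump((im,C),open("K2.pkl","wb")); print(r.sense()["eef_pos"])
im1=cv2.imread("pics/K1.png"); cv2.imwrite("pics/K.png",np.hstack([cv2.resize(x,(400,300),interpolation=cv2.INTER_AREA) for x in (im1,im)]))
E
```

```text
[522.56594123 318.1823324  303.36135273]
```

View pics/K.png

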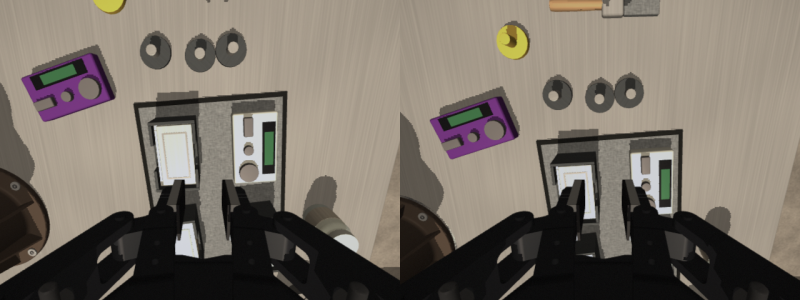

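Both views show the three weights near (320,80) full-scale in K1, two of them now nearly touching. So one has been knocked. Next I'll measure the knob tops in both views.

```bash
cat > knob.py <<'E'
from seg import *
def knobs(im,C):
    """knob top centres: pale grey spots inside dark grey discs"""
    h=cv2.cvtColor(im,cv2.COLOR_BGR2HSV); o=[]
    d=cv2.inRange(h,(0,0,40),(180,70,100)); 
    for i in cv2.findContours(d,cv2.RETR_EXTERNAL,cv2.CHAIN_APPROX_NONE)[0]:
        A=cv2.contourArea(i)
        if not 600<A<6000: continue
        m=np.zeros(d.shape,np.uint8); cv2.drawContours(m,[i],-1,255,-1)
        k=cv2.inRange(h,(0,0,112),(180,60,255))&m
        for c in cv2.findContours(k,cv2.RETR_EXTERNAL,cv2.CHAIN_APPROX_NONE)[0]:
            if cv2.contourArea(c)>60:
                (u,v),rr=cv2.minEnclosingCircle(c); o.append((u,v,rr,A))
    return sorted(o)
E
python3 - <<'E'
from knob import *
import pickle
a,Ca=pickle.load(open("K1.pkl","rb")); b,Cb=pickle.load(open("K2.pkl","rb"))
ka=knobs(a,Ca); kb=knobs(b,Cb)
for C,ks in((Ca,ka),(Cb,kb)):
    for k in ks: print(np.round(k,1),onz(C,k[0],k[1],47).round(1), (k[2]*(C["c"][2]-47)/C["f"]).round(1))
for p in ka:
    for q in kb:
        t=tri([(Ca,*p[:2]),(Cb,*q[:2])]); e=np.linalg.norm(proj(Ca,t)-p[:2])
        if e<2: print("tri",t.round(1),e.round(2))
g=cv2.cvtColor(a,cv2.COLOR_BGR2HSV); print(g[78,248],g[95,240],g[60,200])
E
```

```text
[ 241.5   79.5    9.2 2235. ] [427.3 371.   47. ] 11.1
[ 318.8   84.9    9.3 4423. ] [513.1 365.3  47. ] 11.2
[ 372.9   75.5    9.6 4423. ] [573.  374.8  47. ] 11.5
[ 245.1  153.1    8.4 1952. ] [427.3 371.2  47. ] 10.2
[ 318.5  158.1    8.3 3845. ] [513.5 365.4  47. ] 10.0
[ 369.1  149.8    8.4 3845. ] [572.6 374.9  47. ] 10.2
tri [427.1 371.2  45.9] 0.04
tri [513.3 365.4  46.4] 0.16
tri [572.8 374.8  46.9] 0.15
[ 18  38 179] [21 22 80] [ 18  41 167]
```

The knob tops triangulate to z≈46-47, as expected. I'll grasp the weight at (572.8,374.8) first.

```bash
python3 - <<'E'
from go import *
go((572.8,374.8,60),Rtool(90)); go((572.8,374.8,-13),Rtool(90))
E
```

```text
jog [ 5.68  5.2  24.3 ] [-0.4  0.  -0. ] rows 5.1
jog [ 5.68  5.25 31.6 ] [-0.4  0.  -0. ] rows 6.5
```

>>> jog_arm(commands="5.7 5.2 10 -0.4 0 0 0.45;5.7 5.2 20 -0.4 0 0 0.45;5.7 5.2 24 -0.4 0 0 0.45;5.7 5.2 24 -0.4 0 0 0.45;5.7 5.2 24 -0.4 0 0 0.45;5.7 5.2 24 -0.4 0 0 0.45;5.7 5.2 24 -0.4 0 0 0.45")

```text
t: 34.2
eef_pos: [572.2, 375.2, 62.2]
tcp_rot: [[0.0, 1.0, -0.003], [1.0, -0.0, -0.002], [-0.002, -0.003, -1.0]]
contact_force: [0.3, 0.3, 0.4]
opening: 0.45
grasp_force: 0.0
```

```bash
python3 - <<'E'
from go import *
go((572.8,374.8,-13),Rtool(90))
E
```

```text
jog [-0.02  0.08  7.52] [-0.1  0.1 -0. ] rows 1.5
```

>>> jog_arm(commands="0 0 3 0 0 0 0.45;0 0 5 0 0 0 0.45;0 0 6.5 0 0 0 0.45;0 0 7 0 0 0 0.45;0 0 7.4 0 0 0 0.45;0 0 7.4 0 0 0 0.45;0 0 7.4 0 0 0 0.45")

```text
t: 34.9
eef_pos: [573.2, 376.3, -10.3]
tcp_rot: [[-0.0, 1.0, 0.001], [1.0, 0.0, 0.0], [0.0, 0.001, -1.0]]
contact_force: [0.6, -0.0, -0.5]
opening: 0.451
grasp_force: 0.0
```

>>> jog_arm(commands="0 0 0 0 0 0 0;0 0 0 0 0 0 0;0 0 0 0 0 0 0;0 0 0 0 0 0 0;0 0 0 0 0 0 0;0 0 0 0 0 0 0", force=60)

```text
t: 35.5
eef_pos: [572.9, 376.2, -10.4]
tcp_rot: [[-0.0, 1.0, 0.0], [1.0, 0.0, -0.0], [-0.0, 0.0, -1.0]]
contact_force: [-1.4, -0.9, 7.5]
opening: 0.212
grasp_force: 58.4
```

>>> jog_arm(commands="0 0 -3 0 0 0 0;0 0 -8 0 0 0 0;0 0 -13 0 0 0 0;0 0 -16 0 0 0 0;0 0 -16 0 0 0 0;0 0 -16 0 0 0 0")

```text
t: 36.1
eef_pos: [572.7, 376.1, 149.2]
tcp_rot: [[-0.0, 1.0, 0.0], [1.0, 0.0, -0.0], [-0.0, 0.0, -1.0]]
contact_force: [-0.1, 0.6, -2.9]
opening: 0.213
grasp_force: 60.1
```

```bash
python3 - <<'E'
from go import *
s=r.sense(); print(s["opening"],s["grasp_force"],s["contact_force"])
go(tinp(2,0,0,s["eef_pos"][2]),Rtool(90))
E
```

```text
0.21259910219377015 60.060646533966064 [-0.08158211  0.64121721 -2.94154797]
jog [-39.83   7.04   0.  ] [0. 0. 0.] rows 8.1
```

>>> jog_arm(commands="-39.8 7 0 0 0 0 0;-39.8 7 0 0 0 0 0;-39.8 7 0 0 0 0 0;-39.8 7 0 0 0 0 0;-39.8 7 0 0 0 0 0;-39.8 7 0 0 0 0 0;-39.8 7 0 0 0 0 0;-39.8 7 0 0 0 0 0")

```text
t: 36.9
eef_pos: [640.8, -19.8, 146.8]
tcp_rot: [[-0.0, 1.0, -0.004], [1.0, 0.0, -0.0], [-0.0, -0.004, -1.0]]
contact_force: [0.2, 0.8, -2.2]
opening: 0.213
grasp_force: 59.9
```

>>> jog_arm(commands="0 0 0 0 0 0 0;0 0 0 0 0 0 0;0 0 0 0 0 0 0;0 0 0 0 0 0 0")

```text
t: 37.3
eef_pos: [641.5, -16.6, 148.2]
tcp_rot: [[-0.002, 1.0, -0.002], [1.0, 0.002, -0.0], [-0.0, -0.002, -1.0]]
contact_force: [0.1, 0.5, -1.8]
opening: 0.208
grasp_force: 59.9
```

```bash
python3 - <<'E'
from go import *
s=r.sense(); print(s["opening"],s["grasp_force"],s["contact_force"])
go(tinp(2,0,0,59),Rtool(90))
E
```

```text
0.20791660698591855 59.916425943374634 [ 0.06184555  0.48217515 -1.83614467]
jog [-0.56  0.2   8.92] [-0.1  0.   0.1] rows 1.8
```

>>> jog_arm(commands="-0.5 0.2 4 0 0 0 0;-0.5 0.2 6.5 0 0 0 0;-0.5 0.2 8 0 0 0 0;-0.5 0.2 8.5 0 0 0 0;-0.5 0.2 8.9 0 0 0 0;-0.5 0.2 8.9 0 0 0 0;-0.5 0.2 8.9 0 0 0 0;-0.5 0.2 8.9 0 0 0 0")

```text
t: 38.1
eef_pos: [644.6, -23.0, 60.8]
tcp_rot: [[-0.0, 1.0, 0.001], [1.0, 0.0, -0.001], [-0.001, 0.001, -1.0]]
contact_force: [-0.4, 0.0, -1.9]
opening: 0.213
grasp_force: 60.1
```

```bash
python3 - <<'E'
from go import *
s=r.sense(); print(s["opening"],s["grasp_force"],s["contact_force"],s["eef_pos"])
E
```

```text
0.21289720467952677 60.05843639373779 [-0.42140106  0.00963603 -1.91165667] [644.6486095  -22.98396852  60.83525879]
```

>>> jog_arm(commands="0 0 0.15 0 0 0 0;0 0 0.3 0 0 0 0;0 0 0.3 0 0 0 0;0 0 0.3 0 0 0 0")

```text
t: 38.5
eef_pos: [644.4, -23.0, 57.6]
tcp_rot: [[-0.0, 1.0, 0.0], [1.0, 0.0, -0.001], [-0.001, 0.0, -1.0]]
contact_force: [-1.9, 0.4, 6.1]
opening: 0.214
grasp_force: 60.9
```

>>> jog_arm(commands="0 0 0 0 0 0 0.45;0 0 0 0 0 0 0.45;0 0 0 0 0 0 0.45;0 0 0 0 0 0 0.45;0 0 -5 0 0 0 0.45;0 0 -10 0 0 0 0.45;0 0 -10 0 0 0 0.45;0 0 -10 0 0 0 0.45")

```text
t: 39.3
eef_pos: [644.9, -22.9, 158.4]
tcp_rot: [[-0.0, 1.0, 0.002], [1.0, 0.0, -0.001], [-0.001, 0.002, -1.0]]
contact_force: [-0.2, -0.4, 0.5]
opening: 0.452
grasp_force: 0.0
```

```bash
python3 - <<'E'
from knob import *
from go import *
im,C=snap("wrist"); cv2.imwrite("pics/L.png",im); print([(np.round(k[:3],1),onz(C,*k[:2],115).round(1)) for k in knobs(im,C)])
im,C=snap("scene"); print([(np.round(k[:3],1),onz(C,*k[:2],47).round(1),onz(C,*k[:2],115).round(1)) for k in knobs(im,C)])
go((513.3,365.4,160),Rtool(90))
E
```

```text
[]
[]
jog [ 38.82 -13.    -0.38] [-0.1  0.   0. ] rows 8.2
```

>>> jog_arm(commands="32 -13 -2 0 0 0 0.45;32 -13 -2 0 0 0 0.45;32 -13 -2 0 0 0 0.45;32 -13 -2 0 0 0 0.45;32 -13 -2 0 0 0 0.45;32 -13 -2 0 0 0 0.45;32 -13 -2 0 0 0 0.45;32 -13 -2 0 0 0 0.45")

```text
t: 40.2
eef_pos: [511.2, 301.4, 175.6]
tcp_rot: [[-0.005, 1.0, -0.003], [1.0, 0.004, -0.0], [-0.0, -0.003, -1.0]]
contact_force: [0.5, -0.5, -0.4]
opening: 0.447
grasp_force: 0.0
```

>>> jog_arm(commands="0 0 0 0 0 0 0.45;0 0 0 0 0 0 0.45;0 0 0 0 0 0 0.45;0 0 0 0 0 0 0.45")

```text
t: 40.6
eef_pos: [514.4, 296.0, 176.5]
tcp_rot: [[0.001, 1.0, -0.001], [1.0, -0.001, -0.001], [-0.001, -0.001, -1.0]]
contact_force: [0.1, -1.3, 0.1]
opening: 0.449
grasp_force: 0.0
```

```bash
python3 - <<'E'
from knob import *
from go import *
im,C=snap("wrist"); cv2.imwrite("pics/M.png",im); print([(np.round(k[:3],1),onz(C,*k[:2],47).round(1)) for k in knobs(im,C)])
go((513.3,365.4,60),Rtool(90))
E
```

```text
[(array([217.3, 131.9,  12.7]), array([427.1, 371.2,  47. ])), (array([321.4, 139.5,  12. ]), array([511.9, 365.1,  47. ]))]
jog [ 6.93 -0.1  11.65] [-0.1  0.  -0.1] rows 2.7
```

>>> jog_arm(commands="6.9 -0.2 4 0 0 0 0.45;6.9 -0.2 8 0 0 0 0.45;6.9 -0.2 11.6 0 0 0 0.45;6.9 -0.2 14 0 0 0 0.45;6.9 -0.2 16.5 0 0 0 0.45;6.9 -0.2 18.5 0 0 0 0.45;6.9 -0.2 18.8 0 0 0 0.45;6.9 -0.2 18.8 0 0 0 0.45")

```text
t: 41.45
eef_pos: [511.9, 365.5, -11.4]
tcp_rot: [[0.0, 1.0, -0.001], [1.0, -0.0, -0.001], [-0.001, -0.001, -1.0]]
contact_force: [-0.0, 0.8, 0.5]
opening: 0.453
grasp_force: 0.0
```

>>> jog_arm(commands="0 0 0 0 0 0 0.45;0 0 0 0 0 0 0;0 0 0 0 0 0 0;0 0 0 0 0 0 0;0 0 0 0 0 0 0;0 0 0 0 0 0 0;0 0 0 0 0 0 0", force=60)

```text
t: 42.15
eef_pos: [512.6, 366.3, -9.8]
tcp_rot: [[-0.0, 1.0, 0.001], [1.0, 0.0, 0.0], [0.0, 0.001, -1.0]]
contact_force: [-0.8, -2.2, 9.1]
opening: 0.208
grasp_force: 58.3
```

>>> jog_arm(commands="0 0 -3 0 0 0 0;0 0 -8 0 0 0 0;0 0 -13 0 0 0 0;0 0 -16 0 0 0 0;0 0 -16 0 0 0 0;0 0 -16 0 0 0 0")

```text
t: 42.75
eef_pos: [512.1, 366.2, 149.7]
tcp_rot: [[-0.0, 1.0, 0.001], [1.0, 0.0, 0.0], [0.0, 0.001, -1.0]]
contact_force: [0.3, 0.5, -3.0]
opening: 0.209
grasp_force: 59.3
```

```bash
python3 - <<'E'
from go import *
s=r.sense(); print(s["opening"],s["grasp_force"],s["contact_force"])
go(tinp(1,0,0,s["eef_pos"][2]),Rtool(90)); go(tinp(3,0,0,s["eef_pos"][2]),Rtool(90))
E
```

```text
0.20888925896224528 59.264127016067505 [ 0.32406503  0.54474965 -3.0396016 ]
jog [-3.977e+01 -4.270e+00 -2.000e-02] [ 0.1 -0.   0. ] rows 8.0
jog [-1.868e+01 -4.700e+00 -1.000e-02] [ 0.1 -0.   0. ] rows 3.9
```

>>> jog_arm(commands="-39.8 -4.3 0 0 0 0 0;-39.8 -4.3 0 0 0 0 0;-39.8 -4.3 0 0 0 0 0;-39.8 -4.3 0 0 0 0 0;-39.8 -4.3 0 0 0 0 0;-39.8 -4.3 0 0 0 0 0;-39.8 -4.3 0 0 0 0 0;-39.8 -4.3 0 0 0 0 0")

```text
t: 43.55
eef_pos: [467.4, -33.3, 147.8]
tcp_rot: [[-0.001, 1.0, -0.003], [1.0, 0.001, -0.0], [-0.0, -0.003, -1.0]]
contact_force: [0.6, -0.5, -2.8]
opening: 0.208
grasp_force: 59.3
```

>>> jog_arm(commands="0 0 0 0 0 0 0;0 0 2 0 0 0 0;0 0 5 0 0 0 0;0 0 5 0 0 0 0;0 0 5 0 0 0 0;0 0 5 0 0 0 0")

```text
t: 44.15
eef_pos: [469.4, -31.4, 99.6]
tcp_rot: [[-0.001, 1.0, -0.0], [1.0, 0.001, -0.001], [-0.001, -0.0, -1.0]]
contact_force: [0.6, 0.0, -3.0]
opening: 0.214
grasp_force: 59.2
```

```bash
python3 - <<'E'
from go import *
s=r.sense(); print(s["opening"],s["grasp_force"],s["contact_force"])
go(tinp(1,0,0,58),Rtool(90))
E
```

```text
0.21420521240196014 59.24467206001282 [ 0.62657488  0.01011742 -2.9870795 ]
jog [-0.    0.02  4.16] [-0.  0.  0.] rows 0.8
```

>>> jog_arm(commands="0 0 2 0 0 0 0;0 0 3 0 0 0 0;0 0 3.6 0 0 0 0;0 0 3.9 0 0 0 0;0 0 4.2 0 0 0 0;0 0 4.2 0 0 0 0;0 0 4.2 0 0 0 0")

```text
t: 44.85
eef_pos: [469.4, -31.7, 58.0]
tcp_rot: [[-0.0, 1.0, 0.0], [1.0, 0.0, -0.001], [-0.001, 0.0, -1.0]]
contact_force: [-4.3, 1.2, 15.3]
opening: 0.206
grasp_force: 61.5
```

>>> jog_arm(commands="0 0 0 0 0 0 0.45;0 0 0 0 0 0 0.45;0 0 0 0 0 0 0.45;0 0 0 0 0 0 0.45;0 0 -5 0 0 0 0.45;0 0 -10 0 0 0 0.45;0 0 -10 0 0 0 0.45;0 0 -10 0 0 0 0.45")

```text
t: 45.65
eef_pos: [470.0, -31.7, 158.1]
tcp_rot: [[-0.0, 1.0, 0.002], [1.0, 0.0, -0.001], [-0.001, 0.002, -1.0]]
contact_force: [-0.5, 0.6, -1.0]
opening: 0.446
grasp_force: 0.0
```

```bash
python3 - <<'E'
from go import *
go((427.1,301,178),Rtool(90))
E
```

```text
jog [33.27 -4.27 -2.03] [0.1 0.1 0. ] rows 6.7
```

>>> jog_arm(commands="33.3 -4.3 -2 0 0 0 0.45;33.3 -4.3 -2 0 0 0 0.45;33.3 -4.3 -2 0 0 0 0.45;33.3 -4.3 -2 0 0 0 0.45;33.3 -4.3 -2 0 0 0 0.45;33.3 -4.3 -2 0 0 0 0.45;33.3 -4.3 -2 0 0 0 0.45;33.3 -4.3 -2 0 0 0 0.45")

```text
t: 46.45
eef_pos: [424.9, 305.0, 175.6]
tcp_rot: [[-0.004, 1.0, -0.002], [1.0, 0.004, -0.0], [-0.0, -0.002, -1.0]]
contact_force: [0.2, -0.5, 0.0]
opening: 0.448
grasp_force: 0.0
```

>>> jog_arm(commands="0 0 0 0 0 0 0.45;0 0 0 0 0 0 0.45;0 0 0 0 0 0 0.45;0 0 0 0 0 0 0.45")

```text
t: 46.85
eef_pos: [426.2, 300.4, 176.7]
tcp_rot: [[0.001, 1.0, -0.001], [1.0, -0.001, -0.001], [-0.001, -0.001, -1.0]]
contact_force: [-0.4, 0.5, -0.0]
opening: 0.448
grasp_force: 0.0
```

```bash
python3 - <<'E'
from knob import *
from go import *
im,C=snap("wrist"); k=[onz(C,*k[:2],47) for k in knobs(im,C)]; print(k)
go((*min(k,key=lambda q:abs(q[0]-427))[:2],-11.5),Rtool(90))
E
```

```text
[array([427.11411099, 371.10324316,  47.        ])]
jog [ 7.07  0.1  18.82] [-0.   0.  -0.1] rows 4.0
```

>>> jog_arm(commands="7 0.1 4 0 0 0 0.45;7 0.1 8 0 0 0 0.45;7 0.1 11.6 0 0 0 0.45;7 0.1 14 0 0 0 0.45;7 0.1 16.5 0 0 0 0.45;7 0.1 18.5 0 0 0 0.45;7 0.1 18.8 0 0 0 0.45;7 0.1 18.8 0 0 0 0.45")

```text
t: 47.7
eef_pos: [426.9, 370.8, -11.3]
tcp_rot: [[0.0, 1.0, -0.001], [1.0, -0.0, -0.001], [-0.001, -0.001, -1.0]]
contact_force: [0.4, -0.1, 0.4]
opening: 0.454
grasp_force: 0.0
```

>>> jog_arm(commands="0 0 0 0 0 0 0.45;0 0 0 0 0 0 0;0 0 0 0 0 0 0;0 0 0 0 0 0 0;0 0 0 0 0 0 0;0 0 0 0 0 0 0;0 0 0 0 0 0 0", force=60)

```text
t: 48.4
eef_pos: [427.5, 371.7, -9.9]
tcp_rot: [[-0.0, 1.0, 0.001], [1.0, 0.0, 0.001], [0.001, 0.001, -1.0]]
contact_force: [-0.7, -1.3, 10.4]
opening: 0.213
grasp_force: 58.3
```

>>> jog_arm(commands="0 0 -3 0 0 0 0;0 0 -8 0 0 0 0;0 0 -13 0 0 0 0;0 0 -16 0 0 0 0;0 0 -16 0 0 0 0;0 0 -16 0 0 0 0")

```text
t: 49.0
eef_pos: [427.1, 371.5, 149.5]
tcp_rot: [[-0.0, 1.0, 0.001], [1.0, 0.0, 0.0], [0.0, 0.001, -1.0]]
contact_force: [-0.1, -1.0, -4.8]
opening: 0.21
grasp_force: 59.6
```

```bash
python3 - <<'E'
from go import *
s=r.sense(); print(s["opening"],s["grasp_force"],s["contact_force"])
go(tinp(3,0,0,s["eef_pos"][2]),Rtool(90))
E
```

```text
0.21047092537933482 59.618512988090515 [-0.108743   -1.02388885 -4.75776746]
jog [-1.921e+01  3.810e+00 -1.000e-02] [ 0. -0.  0.] rows 3.9
```

>>> jog_arm(commands="-19.2 3.8 0 0 0 0 0;-19.2 3.8 0 0 0 0 0;-19.2 3.8 0 0 0 0 0;-19.2 3.8 0 0 0 0 0;-19.2 3.8 2 0 0 0 0;-19.2 3.8 5 0 0 0 0;-19.2 3.8 5 0 0 0 0;-19.2 3.8 5 0 0 0 0")

```text
t: 49.8
eef_pos: [463.8, 179.1, 98.0]
tcp_rot: [[-0.001, 1.0, -0.004], [1.0, 0.001, -0.002], [-0.002, -0.004, -1.0]]
contact_force: [0.1, -0.4, -3.2]
opening: 0.212
grasp_force: 59.4
```

>>> jog_arm(commands="0 0 0 0 0 0 0;0 0 0 0 0 0 0")

```text
t: 50.0
eef_pos: [465.5, 179.8, 99.7]
tcp_rot: [[-0.001, 1.0, 0.001], [1.0, 0.001, -0.0], [-0.0, 0.001, -1.0]]
contact_force: [0.1, -0.1, -2.6]
opening: 0.21
grasp_force: 59.4
```

```bash
python3 - <<'E'
from go import *
s=r.sense(); print(s["opening"],s["grasp_force"],s["contact_force"])
go(tinp(3,0,0,58),Rtool(90))
E
```

```text
0.21005904575653447 59.37627911567688 [ 0.0932396  -0.11713265 -2.55382303]
jog [-0.04 -0.03  4.17] [0.  0.  0.1] rows 0.8
```

>>> jog_arm(commands="0 0 2 0 0 0 0;0 0 3 0 0 0 0;0 0 3.6 0 0 0 0;0 0 3.9 0 0 0 0;0 0 4.2 0 0 0 0;0 0 4.2 0 0 0 0;0 0 4.2 0 0 0 0")

```text
t: 50.7
eef_pos: [465.3, 179.4, 58.0]
tcp_rot: [[-0.0, 1.0, 0.0], [1.0, 0.0, -0.0], [-0.0, 0.0, -1.0]]
contact_force: [-4.9, -0.3, 16.5]
opening: 0.211
grasp_force: 61.7
```

>>> jog_arm(commands="0 0 0 0 0 0 0.45;0 0 0 0 0 0 0.45;0 0 0 0 0 0 0.45;0 0 0 0 0 0 0.45;0 0 -5 0 0 0 0.45;0 0 -10 0 0 0 0.45;0 0 -10 0 0 0 0.45;0 0 -10 0 0 0 0.45")

```text
t: 51.5
eef_pos: [465.8, 179.6, 158.0]
tcp_rot: [[-0.0, 1.0, 0.002], [1.0, 0.0, 0.0], [0.0, 0.002, -1.0]]
contact_force: [-0.0, -0.8, -0.5]
opening: 0.448
grasp_force: 0.0
```

>>> jog_arm(commands="-13 10 -18 0 0 0 0;-13 10 -18 0 0 0 0;-13 10 -18 0 0 0 0;-13 10 -18 0 0 0 0;-13 10 -18 0 0 0 0;-13 10 -18 0 0 0 0;-13 10 -18 0 0 0 0;-13 10 -18 0 0 0 0")

```text
t: 52.3
eef_pos: [564.0, 49.9, 334.9]
tcp_rot: [[-0.0, 1.0, -0.004], [1.0, 0.0, -0.0], [-0.0, -0.004, -1.0]]
contact_force: [-0.1, -0.9, -0.1]
opening: -0.0
grasp_force: 0.0
```

```bash
python3 - <<'E'
from go import *
import pickle
im,C=snap("wrist"); pickle.dump((im,C),open("N.pkl","wb")); print(r.sense()["eef_pos"])
im2,_=snap("scene")
cv2.imwrite("pics/N.png",np.hstack([cv2.resize(im,(400,300),interpolation=cv2.INTER_AREA),cv2.resize(im2[170:350,180:420],(400,300),interpolation=cv2.INTER_CUBIC)]))
E
```

```text
[564.02099803  50.06807694 335.02820746]
```

View pics/N.png

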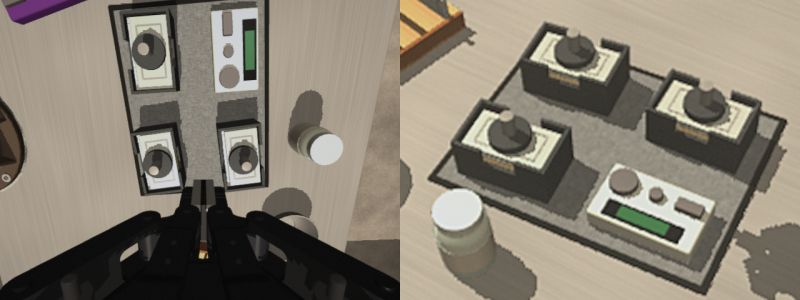

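All three weights stand on their lids. The timer keys are at about (363,36), (365,80) and (366,123) full-scale, so I'll measure them.

```bash
cat > keys.py <<'E'
from seg import *
def keys(im,C,roi):
    h=cv2.cvtColor(im,cv2.COLOR_BGR2HSV); x,y,w,b=roi; o=[]
    m=np.zeros(h.shape[:2],np.uint8); m[y:y+b,x:x+w]=cv2.inRange(h,(0,15,60),(25,90,165))[y:y+b,x:x+w]
    m=cv2.morphologyEx(m,cv2.MORPH_OPEN,np.ones((3,3),np.uint8))
    for c in cv2.findContours(m,cv2.RETR_EXTERNAL,cv2.CHAIN_APPROX_NONE)[0]:
        if cv2.contourArea(c)>60: q=cv2.minAreaRect(c); o.append((q[0],rect(C,c,47)))
    return sorted(o,key=lambda t:-t[1][0][1])
E
python3 - <<'E'
from keys import *
from knob import knobs
import pickle
im,C=pickle.load(open("N.pkl","rb"))
K=keys(im,C,(345,10,42,132)); [print(np.round(k[0],1),*k[1]) for k in K]
h=cv2.cvtColor(im,cv2.COLOR_BGR2HSV); print(h[36,363],h[80,365],h[123,366],h[100,350])
sc,S=snap("scene"); Ks=keys(sc,S,(300,265,75,42)); [print("scene",np.round(k[0],1),*k[1]) for k in Ks]
for a,b in zip(K,Ks): print("tri",tri([(C,*a[0]),(S,*b[0])]).round(1))
E
```

```text
[362.  33.] [605.4 235.9] 47.2 38.7 89.9
[365.  80.] [611.1 186.4] 24.3 16.7 91.5
[366.5 121.5] [614.4 139.3] 43.3 38.2 91.2
[ 15  39 132] [ 15  39 132] [ 15  38 133] [105   7 214]
scene [341.2 276.4] [581.1 185.3] 193.6 93.2 90.8
scene [315. 278.] [614.3 136.4] 39.9 38.5 121.1
tri [608.7 212.1 102.2]
tri [620.3 164.8  77.6]
```

>>> jog_arm(commands="10 6 0 0 0 0 0;10 6 0 0 0 0 0;10 6 0 0 0 0 0;10 6 0 0 0 0 0;10 6 0 0 0 0 0;10 6 0 0 0 0 0")

```text
t: 53.05
eef_pos: [624.5, 148.8, 336.7]
tcp_rot: [[-0.0, 1.0, -0.001], [1.0, 0.0, -0.001], [-0.001, -0.001, -1.0]]
contact_force: [-0.5, 0.0, -0.5]
opening: -0.003
grasp_force: 0.0
```

```bash
python3 - <<'E'
from keys import *
import pickle
im,C=snap("wrist"); pickle.dump((im,C),open("N2.pkl","wb")); cv2.imwrite("pics/N2.png",im)
a=[proj(C,p) for p in [(610,240,47),(615,125,47)]]; print(a)
x0=int(min(q[0] for q in a))-18; y0=max(0,int(min(q[1] for q in a))-20)
K2=keys(im,C,(x0,y0,45,int(max(q[1] for q in a))+25-y0)); [print(np.round(k[0],1),*k[1]) for k in K2]
E
```

```text
[array([313.04697134, 120.09958569]), array([317.67572049, 211.87631828])]
[315.5 121. ] [613.1 238.6] 50.0 49.1 180.0
[315.  163.5] [611.9 187.5] 23.7 17.9 89.8
[318.  200.5] [615.4 139.9] 43.6 36.9 90.0
[317.  226.5] [613.9 105. ] 59.3 23.4 180.0
```

```bash
sed -i 's/(0,15,60),(25,90,165)/(10,30,122),(20,50,143)/' keys.py; python3 - <<'E'
from keys import *
import pickle
a,Ca=pickle.load(open("N.pkl","rb")); b,Cb=pickle.load(open("N2.pkl","rb"))
K=keys(a,Ca,(348,14,36,126)); K2=keys(b,Cb,(295,95,40,125))
for k in K+K2: print(np.round(k[0],1),*k[1])
if len(K)==len(K2):
    for p,q in zip(K,K2): print("tri",tri([(Ca,*p[0]),(Cb,*q[0])]).round(1))
E
```

```text
[363.9  37.1] [608.3 231.8] 35.1 14.8 94.1
[365.5  82.5] [611.8 183.7] 16.7 15.5 91.5
[367. 124.] [615.1 136.4] 36.9 35.1 0.0
[311.5 127.1] [608.1 231.5] 35.6 15.4 93.9
[315. 165.] [611.9 185.7] 15.4 12.5 180.0
[317.8 196.6] [615.2 145.2] 35.7 17.9 176.9
tri [608.2 231.7  48.9]
tri [612.1 185.   39.4]
tri [616.5 139.   15.8]
```

The keys sit at bar (608.2,231.7), small (611.8,183.9) and large (615.1,136.4), 48 mm apart with tops at z≈47. All of that is as expected.

```bash
python3 - <<'E'
from go import *
go((608.2,231.7,30),Rtool(90))
E
```

```text
jog [ 8.33 -1.62 30.69] [-0.  0. -0.] rows 6.4
```

>>> jog_arm(commands="8.3 -1.6 10 0 0 0 0;8.3 -1.6 20 0 0 0 0;8.3 -1.6 28 0 0 0 0;8.3 -1.6 30 0 0 0 0;8.3 -1.6 30 0 0 0 0;8.3 -1.6 30 0 0 0 0;8.3 -1.6 30 0 0 0 0;8.3 -1.6 30 0 0 0 0")

```text
t: 53.9
eef_pos: [606.8, 231.2, 34.1]
tcp_rot: [[0.0, 1.0, -0.005], [1.0, -0.0, -0.002], [-0.002, -0.005, -1.0]]
contact_force: [0.0, -1.0, 0.2]
opening: 0.002
grasp_force: 0.0
```

>>> jog_arm(commands="0 0 0.7 0 0 0 0;0 0 1.2 0 0 0 0;0 0 1.6 0 0 0 0;0 0 1.9 0 0 0 0;0 0 1.9 0 0 0 0;0 0 1.9 0 0 0 0")

```text
t: 54.5
eef_pos: [609.1, 232.4, 18.1]
tcp_rot: [[-0.0, 1.0, -0.0], [1.0, 0.0, -0.0], [-0.0, -0.0, -1.0]]
contact_force: [0.5, 0.1, 0.2]
opening: -0.002
grasp_force: 0.0
```

>>> jog_arm(commands="0 0 0.3 0 0 0 0;0 0 0.5 0 0 0 0;0 0 0.7 0 0 0 0;0 0 0.7 0 0 0 0")

```text
t: 54.9
eef_pos: [609.2, 232.4, 10.7]
tcp_rot: [[-0.0, 1.0, -0.0], [1.0, 0.0, -0.0], [-0.0, -0.0, -1.0]]
contact_force: [0.9, 0.3, 3.0]
opening: 0.006
grasp_force: 1.6
```

>>> jog_arm(commands="0 0 0.2 0 0 0 0;0 0 0.2 0 0 0 0;0 0 0.2 0 0 0 0")

```text
t: 55.2
eef_pos: [609.2, 232.4, 8.9]
tcp_rot: [[-0.0, 1.0, -0.0], [1.0, 0.0, -0.0], [-0.0, -0.0, -1.0]]
contact_force: [0.7, 0.1, 3.9]
opening: -0.001
grasp_force: 2.1
```

>>> jog_arm(commands="0 0 0.15 0 0 0 0;0 0 0.15 0 0 0 0;0 0 0.15 0 0 0 0")

```text
t: 55.5
eef_pos: [609.2, 232.5, 8.2]
tcp_rot: [[-0.0, 1.0, 0.0], [1.0, 0.0, -0.0], [-0.0, 0.0, -1.0]]
contact_force: [-2.7, -0.6, 17.5]
opening: -0.001
grasp_force: 8.8
```

>>> jog_arm(commands="0 0 0.1 0 0 0 0;0 0 0.1 0 0 0 0;0 0 0.1 0 0 0 0")

```text
t: 55.8
eef_pos: [609.4, 232.5, 8.0]
tcp_rot: [[-0.0, 1.0, 0.001], [1.0, 0.0, -0.0], [-0.0, 0.001, -1.0]]
contact_force: [-5.3, -2.0, 29.3]
opening: 0.001
grasp_force: 14.9
```

>>> jog_arm(commands="0 0 -0.5 0 0 0 0;0 0 -2.5 0 0 0 0;0 0 -2.5 0 0 0 0;-4.8 0.3 -2.5 0 0 0 0;-4.8 0.3 -2.5 0 0 0 0;-4.8 0.3 -2.5 0 0 0 0;-4.8 0.3 -2.5 0 0 0 0")

```text
t: 56.5
eef_pos: [611.7, 184.5, 30.9]
tcp_rot: [[-0.0, 1.0, -0.001], [1.0, 0.0, -0.001], [-0.001, -0.001, -1.0]]
contact_force: [-0.3, -0.5, -0.5]
opening: -0.001
grasp_force: 0.0
```

>>> jog_arm(commands="0 0 0.6 0 0 0 0;0 0 1.2 0 0 0 0;0 0 1.6 0 0 0 0;0 0 1.9 0 0 0 0;0 0 2.1 0 0 0 0;0 0 2.1 0 0 0 0")

```text
t: 57.1
eef_pos: [611.8, 184.5, 10.1]
tcp_rot: [[-0.0, 1.0, -0.001], [1.0, 0.0, -0.0], [-0.0, -0.001, -1.0]]
contact_force: [-3.8, 1.0, 3.4]
opening: -0.002
grasp_force: 1.8
```

>>> jog_arm(commands="0 0 0.15 0 0 0 0;0 0 0.15 0 0 0 0;0 0 0.15 0 0 0 0")

```text
t: 57.4
eef_pos: [612.0, 184.4, 8.9]
tcp_rot: [[-0.0, 1.0, -0.001], [1.0, 0.0, -0.0], [-0.0, -0.001, -1.0]]
contact_force: [-2.8, 2.1, 3.6]
opening: 0.007
grasp_force: 2.1
```

>>> jog_arm(commands="0 0 0.15 0 0 0 0;0 0 0.15 0 0 0 0;0 0 0.15 0 0 0 0")

```text
t: 57.7
eef_pos: [612.1, 184.4, 8.2]
tcp_rot: [[-0.0, 1.0, 0.0], [1.0, 0.0, -0.0], [-0.0, 0.0, -1.0]]
contact_force: [-7.2, 1.8, 17.9]
opening: 0.002
grasp_force: 9.1
```

Small key is fully down. Large key next.

>>> jog_arm(commands="0 0 -0.5 0 0 0 0;0 0 -2.5 0 0 0 0;0 0 -2.5 0 0 0 0;-4.8 0.3 -2.5 0 0 0 0;-4.8 0.3 -2.5 0 0 0 0;-4.8 0.3 -2.5 0 0 0 0;-4.8 0.3 -2.5 0 0 0 0")

```text
t: 58.4
eef_pos: [615.0, 136.5, 32.0]
tcp_rot: [[0.0, 1.0, -0.001], [1.0, -0.0, -0.001], [-0.001, -0.001, -1.0]]
contact_force: [0.2, -0.7, 0.2]
opening: 0.001
grasp_force: 0.0
```

>>> jog_arm(commands="0 0 0.6 0 0 0 0;0 0 1.2 0 0 0 0;0 0 1.6 0 0 0 0;0 0 1.9 0 0 0 0;0 0 2.1 0 0 0 0;0 0 2.1 0 0 0 0;0 0 2.25 0 0 0 0;0 0 2.25 0 0 0 0")

```text
t: 59.2
eef_pos: [615.0, 136.4, 9.9]
tcp_rot: [[-0.0, 1.0, -0.0], [1.0, 0.0, -0.0], [-0.0, -0.0, -1.0]]
contact_force: [-0.4, 1.6, 3.5]
opening: 0.001
grasp_force: 1.8
```

>>> jog_arm(commands="0 0 0.15 0 0 0 0;0 0 0.15 0 0 0 0;0 0 0.15 0 0 0 0")

```text
t: 59.5
eef_pos: [615.1, 136.4, 8.5]
tcp_rot: [[-0.0, 1.0, -0.0], [1.0, 0.0, -0.0], [-0.0, -0.0, -1.0]]
contact_force: [-1.7, 2.7, 5.4]
opening: 0.003
grasp_force: 2.5
```

>>> jog_arm(commands="0 0 0.15 0 0 0 0;0 0 0.15 0 0 0 0;0 0 0.15 0 0 0 0")

```text
t: 59.8
eef_pos: [615.2, 136.4, 8.1]
tcp_rot: [[-0.0, 1.0, 0.0], [1.0, 0.0, -0.0], [-0.0, 0.0, -1.0]]
contact_force: [-8.3, 0.9, 24.5]
opening: -0.001
grasp_force: 12.3
```

>>> jog_arm(commands="0 0 -1 0 0 0 0;0 0 -6 0 0 0 0;-5 -2 -16 0 0 0 0;-9 -5 -33 0 0 0 0;-9 -5 -33 0 0 0 0;-9 -5 -33 0 0 0 0;-9 -5 -33 0 0 0 0;-9 -5 -33 0 0 0 0")

```text
t: 60.6
eef_pos: [565.1, 45.6, 340.0]
tcp_rot: [[0.0, 1.0, 0.002], [1.0, -0.0, -0.001], [-0.001, 0.002, -1.0]]
contact_force: [0.6, -0.5, -0.8]
opening: -0.002
grasp_force: 0.0
```

>>> jog_arm(commands="0 0 0 0 0 0 0;0 0 0 0 0 0 0;0 0 0 0 0 0 0;0 0 0 0 0 0 0")

```text
t: 61.0
eef_pos: [564.7, 46.7, 335.4]
tcp_rot: [[-0.001, 1.0, -0.003], [1.0, 0.001, -0.001], [-0.001, -0.003, -1.0]]
contact_force: [0.4, -0.1, 0.8]
opening: -0.002
grasp_force: 0.0
```

```bash
python3 - <<'E'
from go import *
im,C=snap("wrist"); im2,_=snap("scene"); print(r.sense()["eef_pos"])
cv2.imwrite("pics/Z.png",np.hstack([cv2.resize(im,(400,300),interpolation=cv2.INTER_AREA),cv2.resize(im2[130:370,120:440],(400,300),interpolation=cv2.INTER_CUBIC)]))
E
```

```text
[564.89598724  46.73184034 335.6658506 ]
```

View pics/Z.png

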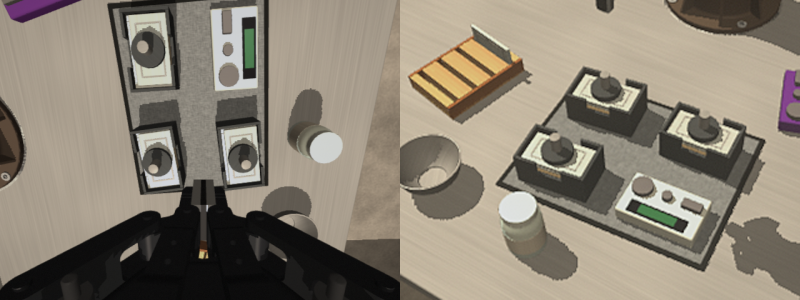

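The last picture shows all three tins lidded and weighted. The fourth lid is still in the rack, and the timer, bowl and jar haven't moved.

```bash
python3 -c "
from plant import r
print(r.close_job())"
```

```text
the job is handed in; nothing more can be done
None
```

The job is handed in, with no verdict returned: all three tins have pressed-down lids with weights on them, the fourth lid is still in the rack, and the bar, small and large keys were pressed in that order; the last pictures and the press forces agree.

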